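# Set up the tasting corner of a dry-goods stall

## Robot

A 6-joint arm with a two-finger parallel gripper is mounted at the origin on the work surface. World frame = base frame: x ahead of the robot, y to its left, z up, the work surface at z = 0. Lengths are in m, angles in rad, forces in N, time in s.
With the tool pointing down it reaches from about 0.4 to 0.825 m from the base axis. Payload 7 kg.
Tool frame: the origin (TCP) lies on the centre line of the jaws, within the pads' length; the fingertips stand 25 mm ahead of it and the grasp point (between the pads) lies 6 mm ahead of it; z points along the fingers, y is the direction in which the jaws open and shut (so a half turn about z gives the same grasp; the last joint's range is limited). The gripper opens to 88 mm and grips with 3 to 60 N. Pads are 19 mm wide; open, the fingers measure 130 mm over their backs; the gripper's body (78 mm by 193 mm) begins 47 mm behind the grasp point.
Start: joints at [1.621, 0.359, 0.012, 0, -1.224, -0.288], TCP at [0.159, 0.656, 0.252] pointing down, gripper open.
Joint ranges: [-3.07, 3.07], [-1.43, 2.12], [-1.02, 1.25], [-3.03, 1.67], [-3.05, -0], [-3.03, 3.03]. Speed limits (rad/s): [2.39, 2.39, 3.01, 3.14, 3.14, 3.14].

## Interface

Orientations are given as [roll, pitch, yaw] about the fixed x, y, z axes, in that order (R = Rz(yaw) Ry(pitch) Rx(roll)).
In Python, from station import * gives the robot as it stands. The module is installed in compiled form; this text tells all that it offers.
- The arm moves only by the tool step_arm, never from a script. Its argument "commands" is text: rows parted by semicolons, each of 6 numbers parted by spaces: the shift along the tool's x, y, z in mm, then the turn, a rotation vector about the tool's x, y, z in rad. A call has 1 to 8 rows; each row shifts and turns the commanded pose from where the row before left it, along the tool's axes as they then stand; what a row does not reach is not made up. A row lasts 1/8 s, in which the tool goes at most 62.5 mm and 10.7 degrees, less where a joint would pass 70% of its speed; a pose out of reach is approached as far as the arm can. A call is refused whole if a number of a shift passes 62.5 or a number of a turn 0.188, either way. A call with a gripper value outside its range is refused whole. "jaw" is the finger opening in mm, from 0 to 87.6, set as the call begins (left out, the last holds). The fingers move at their own pace and stop on an object; "grip_force" is the grip in N (left out, the last holds). Time passes only in rows, so rows that do not move let the fingers close. It gives the time, the measured TCP pose, the force and the opening at its end, in the units of the state.
- get_state(): the state, without advancing time (a new reading comes with each control period).
- grab_frame(name): name is "scene" or "side" or "wrist"; returns a dict with "frame" (480x640x3 uint8, red, green, blue), "fovy" (degrees; the focal length in pixels is half the picture's height over the tangent of half this angle, whatever the lens; pixels are square), "cx", "cy" (the principal point, pixels), "rvec" (rotation vector, rad) and "tvec" (3), from world to camera coordinates, as OpenCV has them; the wrist camera has in their place "tool_from_camera" (4x4, takes a point from camera to tool coordinates, whose origin is the TCP and whose axes are the flange's). Camera axes: x right, y down, z forward; pixel columns grow to the right and rows downward; lengths in m; the calibration is good to about 2 mm. The wrist camera is an equidistant fisheye: a pixel r from the principal point sees the ray r / f radians off the axis. A picture is of the moment at which its call begins: read the wrist's pose just before it. There is no depth.
- job_done(): hands the job in, once; it reports no verdict.
Trained networks look in a picture, given as the dict that the camera call returned (one of the last four; its "shot" number tells which), for a name from the list of things; names that differ only in an ending like _2 or _b are one class to them, and where a whole thing is asked for, a point or a joint stands for the part that bears it (a point fixed in the world has none). Each returns a list of dicts, best first, with "conf" (0 to 1); they miss things now and then, are a little off and sometimes report something else, mostly with a low value. They report only what shows in the picture. A call takes as long as a camera call.
- recognise(picture, name): "pixel" ([column, row] in pixels, amid what is visible of it).
The state is a dict: "t": time; "q": joint angles; "qd": joint speeds; "joint_efforts": joint torques, N m; "eef_pos": TCP position; "ee_rot": TCP orientation; "force": force on the tool from outside, world axes, zero at the start; "moment": the same for the moment, N m; "width": finger opening in m.
Only numpy, scipy, OpenCV 4.12 (cv2) and the standard library are available. Lean on these libraries where they do the work, as an engineer would, in place of code of your own. Each camera call takes 0.05 s, during which the arm holds its last target.

## Task

Get the tasting corner ready: lay the lid of the blue bowl on the cork mat, then stir the walnuts and dates with the wooden paddle, never with the gripper's fingers, until every walnut has a date beside it and every date a walnut; stand the paddle back in its holder and put the lid back squarely on the bowl, with all the nuts and dates still inside. Also stack all the white tasting dishes, right way up, in one straight square pile in the middle of the bamboo board, and leave the two loose jars and the sauce bottle near them standing where they are.

Things in the scene. Friction and masses are not known exactly. Their poses are not given: they have to be found in the camera images.
- bowl: blue glazed mixing bowl holding the walnuts and dates, fixed to the counter. 78 mm tall; outer diameter 90 mm at the foot, 177 mm at the rim. Origin: centre of the underside; z up. Inside it is a shallow cone of 15 degrees, 6 mm above the origin in the middle and 22 mm above it at 60 mm radius, then a steep wall up to the rim, inner radius 84 mm there: whatever is pushed up the side rolls back towards the middle. The counter surface is z = 0
- lid: flat round pale wooden lid of the bowl, 184 mm diameter, 10 mm thick, 220 g (70 to 140 percent of that), with a dark cylindrical knob 28 mm diameter, 30 mm tall, standing on the middle of its top (10 to 40 mm above the origin). It starts on the bowl, lying loose on the rim with no lip. Origin: centre of the underside; z up
- mat: round cork mat, 184 mm diameter, 5 mm thick, fixed on the counter; the lid goes here while the bowl is open. Origin: centre of the underside; z up
- board: bamboo serving board, 150 x 110 x 12 mm, fixed on the counter; the pile of dishes goes on it. Origin: centre of the underside; x along the 150 mm side; z up. The top is 12 mm above the origin
- holder: dark wooden holder with a brass-coloured band, an open-topped upright box 50 x 40 mm, 85 mm tall, walls and floor 5 mm (opening 40 x 30 mm, inner floor 5 mm above the origin), fixed on the counter. Origin: centre of the underside; x along the 50 mm side; z up
- paddle: pale wooden stirring paddle, 200 mm long, 70 g, standing flat foot down in the holder, upright or leaning up to 15 degrees. Blade 24 mm wide, 12 thick, up to 65 mm from the foot; then a straight handle 18 mm wide, 13 thick, best gripped across the 13 mm at 100 to 200 mm from the foot. Origin: centre of the foot; x across the width, y through the thickness, z up along the handle
- walnut1: walnut in its shell, light brown, round and knobbly, 32 mm across, 14 g; it rolls, but stops soon. Origin: its centre. The four walnuts start together in one half of the bowl
- walnut2: walnut in its shell, light brown, round and knobbly, 32 mm across, 14 g; it rolls, but stops soon. Origin: its centre. The four walnuts start together in one half of the bowl
- walnut3: walnut in its shell, light brown, round and knobbly, 32 mm across, 14 g; it rolls, but stops soon. Origin: its centre. The four walnuts start together in one half of the bowl
- walnut4: walnut in its shell, light brown, round and knobbly, 32 mm across, 14 g; it rolls, but stops soon. Origin: its centre. The four walnuts start together in one half of the bowl
- date1: dried date, dark red-brown, 37 mm long and 24 mm thick with round ends, 14 g. Origin: its centre. The four dates start together in the other half of the bowl
- date2: dried date, dark red-brown, 37 mm long and 24 mm thick with round ends, 14 g. Origin: its centre. The four dates start together in the other half of the bowl
- date3: dried date, dark red-brown, 37 mm long and 24 mm thick with round ends, 14 g. Origin: its centre. The four dates start together in the other half of the bowl
- date4: dried date, dark red-brown, 37 mm long and 24 mm thick with round ends, 14 g. Origin: its centre. The four dates start together in the other half of the bowl
- dish1: white tasting dish, a shallow rectangular tray 100 x 60 x 18 mm with a pale blue inside, 110 g (70 to 140 percent of that), walls and floor 5 mm thick, flat underside and flat rim, so that dishes rest rim to underside and do not nest: each adds 18 mm to a pile. Origin: centre of the underside; x along the 100 mm side, y along the 60 mm side, z up out of the open side. 3 to 5 of dish1 to dish5 are present, lying right way up on the counter at any yaw; the others are None
- dish2: white tasting dish, a shallow rectangular tray 100 x 60 x 18 mm with a pale blue inside, 110 g (70 to 140 percent of that), walls and floor 5 mm thick, flat underside and flat rim, so that dishes rest rim to underside and do not nest: each adds 18 mm to a pile. Origin: centre of the underside; x along the 100 mm side, y along the 60 mm side, z up out of the open side. 3 to 5 of dish1 to dish5 are present, lying right way up on the counter at any yaw; the others are None
- dish3: white tasting dish, a shallow rectangular tray 100 x 60 x 18 mm with a pale blue inside, 110 g (70 to 140 percent of that), walls and floor 5 mm thick, flat underside and flat rim, so that dishes rest rim to underside and do not nest: each adds 18 mm to a pile. Origin: centre of the underside; x along the 100 mm side, y along the 60 mm side, z up out of the open side. 3 to 5 of dish1 to dish5 are present, lying right way up on the counter at any yaw; the others are None
- dish4: white tasting dish, a shallow rectangular tray 100 x 60 x 18 mm with a pale blue inside, 110 g (70 to 140 percent of that), walls and floor 5 mm thick, flat underside and flat rim, so that dishes rest rim to underside and do not nest: each adds 18 mm to a pile. Origin: centre of the underside; x along the 100 mm side, y along the 60 mm side, z up out of the open side. 3 to 5 of dish1 to dish5 are present, lying right way up on the counter at any yaw; the others are None
- dish5: white tasting dish, a shallow rectangular tray 100 x 60 x 18 mm with a pale blue inside, 110 g (70 to 140 percent of that), walls and floor 5 mm thick, flat underside and flat rim, so that dishes rest rim to underside and do not nest: each adds 18 mm to a pile. Origin: centre of the underside; x along the 100 mm side, y along the 60 mm side, z up out of the open side. 3 to 5 of dish1 to dish5 are present, lying right way up on the counter at any yaw; the others are None
- jar1: jar with a red lid, 66 mm diameter, 95 mm tall, 380 g. A bystander: leave it standing where it is. Origin: centre of the underside; z up
- jar2: jar with a brass lid and yellow label, 66 mm diameter, 85 mm tall, 340 g. A bystander: leave it standing where it is. Origin: centre of the underside; z up
- bottle: sauce bottle with a yellow cap and red label, 60 mm diameter, 190 mm tall, 500 g. A bystander: leave it standing where it is. Origin: centre of the underside; z up

How it is judged:
By the outcome, as a careful person would: the job done as asked, in the order asked, and still so for the second after the job is handed in, with the robot touching nothing.
Of dish1, dish2, dish3, dish4, dish5 only 3 to 5 are there at a start; the rules pass over those that are not, and their reading is None.
At some moment in a run one of dish1, dish2, dish3, dish4, dish5 may be knocked a few centimetres aside while the robot is not near it.
It also fails if it takes over 210 s, if anything falls off the work surface, if the arm or the gripper's body presses on something with over 40 N, if the wrist force passes 120 N, or if a joint passes its speed limit or range.

## Working session

There is one attempt and no reset: what is moved stays moved. The work goes in short steps, Python scripts to look and compute and a tool call to move; the robot and the scene stay as the last step left them, time stands still between calls to the robot, and variables do not carry over. Pictures are saved under pics/ and viewed, and the job is handed in when it is done.

Besides the shell and the picture viewer there is one more tool, called by a JSON object that holds its "api" and its "payload". step_arm: Moves the arm, as the interface text tells. Its arguments: {"type":"object","properties":{"commands":{"type":"string"},"jaw":{"type":"number"},"grip_force":{"type":"number"}},"required":["commands"]}

```bash
ls; mkdir -p pics; python3 - <<'E'
from station import *
import cv2
s=get_state();print(s)
for n in ["scene","side","wrist"]:
    f=grab_frame(n);print({k:v for k,v in f.items() if k!='frame'})
    cv2.imwrite(f'pics/a_{n}.png',f['frame'][:,:,::-1])
E
```

```text
pics
{'t': 0.0, 'q': array([ 1.62105801e+00,  3.59396663e-01,  1.10376327e-02, -3.76993948e-04,
       -1.22412798e+00, -2.88097125e-01]), 'qd': array([ 0.00044806, -0.00048369,  0.00044421,  0.0019171 , -0.00018681,
        0.00071221]), 'joint_efforts': array([ 7.39320203e-04, -5.82710016e+01,  2.93051237e+01,  6.99691191e+00,
        6.98405929e-03, -1.50035248e-04]), 'eef_pos': array([0.15894119, 0.65553348, 0.25060227]), 'ee_rot': array([ 3.13987095e+00, -1.40631658e-04, -2.37963713e-01]), 'force': array([ 0.34126109, -0.37879505,  0.22871375]), 'moment': array([-0.01870794,  0.02534929,  0.01783884]), 'width': 0.0873177898812508}
{'fovy': 46.21877552121899, 'cx': 324.57785099124095, 'cy': 242.66130620255095, 'rvec': array([ 1.01514414,  2.59202864, -0.89263824]), 'tvec': array([ 0.3952124 , -0.22816551,  1.46431474]), 'shot': 1}
{'fovy': 55.001862732780154, 'cx': 317.37197191436644, 'cy': 241.187729137415, 'rvec': array([ 2.22124297, -0.05427987,  0.00378485]), 'tvec': array([-0.51868818,  0.08773524,  0.94603664]), 'shot': 2}
{'fovy': 65.70646984690485, 'cx': 325.5922932152622, 'cy': 244.6993489379058, 'tool_from_camera': array([[ 9.88584890e-06, -9.64633309e-01, -2.63595483e-01,
         7.07900489e-02],
       [ 9.99999589e-01, -2.29336849e-04,  8.76766954e-04,
         5.31382663e-04],
       [-9.06210766e-04, -2.63595383e-01,  9.64632911e-01,
        -1.33366147e-01],
       [ 0.00000000e+00,  0.00000000e+00,  0.00000000e+00,
         1.00000000e+00]]), 'shot': 3}
```

View pics/a_scene.png

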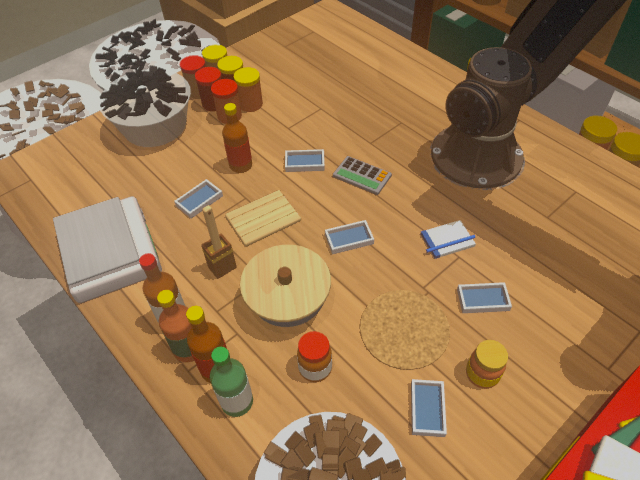

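View pics/a_side.png

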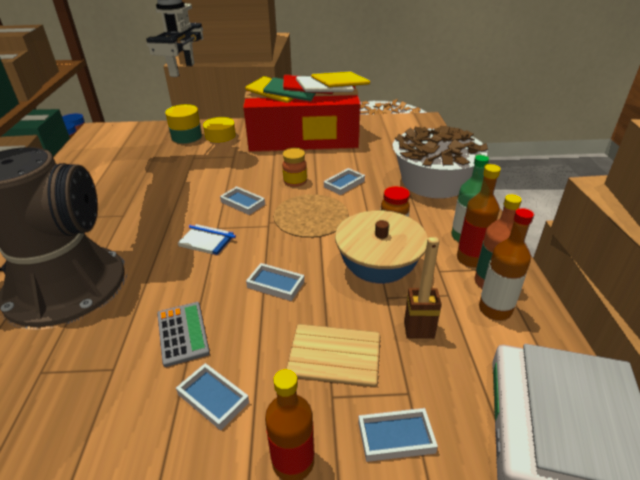

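View pics/a_wrist.png

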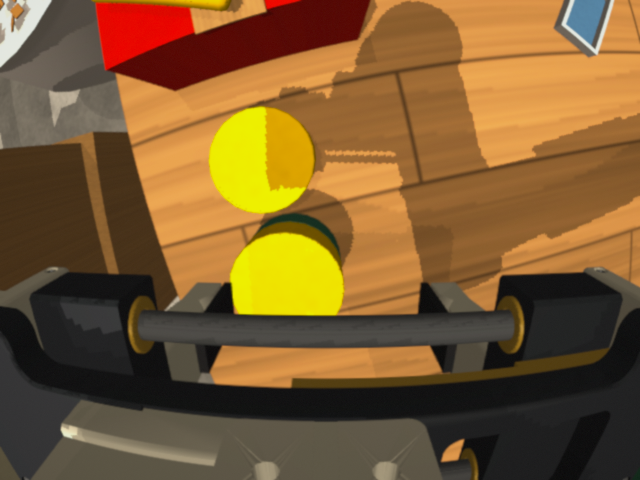

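```bash
cat > h.py <<'E'
from station import *
import numpy as np, cv2
from scipy.spatial.transform import Rotation as Ro
np.set_printoptions(precision=4,suppress=True)
def toolT(s=None):
    s=s or get_state(); T=np.eye(4); T[:3,:3]=Ro.from_euler('xyz',s['ee_rot']).as_matrix(); T[:3,3]=s['eef_pos']; return T
def grab(n):
    s=get_state(); f=grab_frame(n); f['name']=n
    F=240/np.tan(np.radians(f['fovy'])/2); f['F']=F
    if n=='wrist': f['W']=toolT(s)@f['tool_from_camera']
    else:
        R=cv2.Rodrigues(np.array(f['rvec']))[0]; T=np.eye(4);T[:3,:3]=R.T;T[:3,3]=-R.T@f['tvec']; f['W']=T
    return f
def ray(f,px):
    px=np.atleast_2d(px).astype(float); d=(px-[f['cx'],f['cy']])/f['F']
    if f['name']=='wrist':
        r=np.linalg.norm(d,axis=1)+1e-12; v=np.c_[d*(np.sin(r)/r)[:,None],np.cos(r)]
    else: v=np.c_[d,np.ones(len(d))]; v/=np.linalg.norm(v,axis=1)[:,None]
    return f['W'][:3,3], v@f['W'][:3,:3].T
def plane(f,px,z):
    o,v=ray(f,px); return o+v*((z-o[2])/v[:,2])[:,None]
def proj(f,P):
    P=np.atleast_2d(P); c=(P-f['W'][:3,3])@f['W'][:3,:3]
    if f['name']=='wrist':
        n=np.linalg.norm(c[:,:2],axis=1)+1e-12; th=np.arctan2(n,c[:,2]); d=c[:,:2]/n[:,None]*th[:,None]
    else: d=c[:,:2]/c[:,2:]
    return d*f['F']+[f['cx'],f['cy']]
def tri(obs):
    A=np.zeros((3,3));b=np.zeros(3)
    for f,p in obs:
        o,v=ray(f,p);M=np.eye(3)-np.outer(v[0],v[0]);A+=M;b+=M@o
    return np.linalg.solve(A,b)
def save(f,n,crop=None,k=1):
    im=f['frame'][:,:,::-1]
    if crop: im=im[crop[1]:crop[3],crop[0]:crop[2]]
    if k!=1: im=cv2.resize(im,None,fx=k,fy=k,interpolation=cv2.INTER_CUBIC)
    cv2.imwrite(f'pics/{n}.png',im)
def tooltarget(pos,R,s=None):
    """relative shift (mm, tool axes) and rotvec from current measured pose"""
    T=toolT(s); d=T[:3,:3].T@(np.array(pos)-T[:3,3])*1000
    r=Ro.from_matrix(T[:3,:3].T@R).as_rotvec(); return d,r
E
python3 - <<'E'
from h import *
a=grab('scene');b=grab('side')
for n in ['bowl','lid','mat','board','holder','paddle','dish1','jar1','jar2','bottle']:
    A=recognise(a,n);B=recognise(b,n)
    print(n,[(np.round(x['pixel']).astype(int).tolist(),round(x['conf'],2)) for x in A[:7]],[(np.round(x['pixel']).astype(int).tolist(),round(x['conf'],2)) for x in B[:7]])
    if n!='dish1' and A and B: print('   tri',tri([(a,A[0]['pixel']),(b,B[0]['pixel'])]))
print(get_state()['t'])
E
```

```text
bowl [([296, 324], 0.52)] [([375, 272], 0.98), ([384, 239], 0.54)]
   tri [ 0.6518  0.0403 -0.0399]
lid [([289, 286], 0.59)] [([383, 240], 0.83)]
   tri [0.6497 0.0147 0.0728]
mat [([406, 329], 0.76)] [([308, 218], 0.83)]
   tri [ 0.5059  0.2196 -0.0108]
board [([258, 214], 0.78)] [([338, 353], 0.94), ([382, 239], 0.31)]
   tri [ 0.5456 -0.2198  0.015 ]
holder [([221, 259], 0.95)] [([421, 318], 0.64)]
   tri [ 0.6947 -0.163   0.0301]
paddle [] [([428, 268], 0.64)]
dish1 [([431, 409], 0.94), ([198, 200], 0.69), ([482, 297], 0.66), ([351, 236], 0.62), ([306, 162], 0.57)] [([396, 435], 0.97), ([276, 281], 0.91), ([344, 184], 0.71), ([213, 395], 0.7), ([310, 218], 0.65), ([244, 197], 0.61)]
jar1 [([312, 357], 0.96), ([487, 363], 0.86), ([214, 226], 0.63)] [([293, 168], 0.92), ([398, 202], 0.9), ([394, 433], 0.38)]
   tri [0.5973 0.1822 0.111 ]
jar2 [([312, 357], 0.96), ([487, 363], 0.86), ([214, 226], 0.63)] [([293, 168], 0.92), ([398, 202], 0.9), ([394, 433], 0.38)]
   tri [0.5973 0.1822 0.111 ]
bottle [] [([289, 429], 0.97)]
1.25
```

```bash
python3 - <<'E'
from h import *
import pickle
a=grab('scene');b=grab('side');pickle.dump((a,b),open('v0.pkl','wb'))
save(a,'z1',(160,130,420,320),3);save(b,'z2',(160,320,460,480),2.6);save(b,'z3',(200,140,460,340),3);save(a,'z4',(290,200,540,450),2.4)
E
```

```text
(no output)
```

View pics/z1.png

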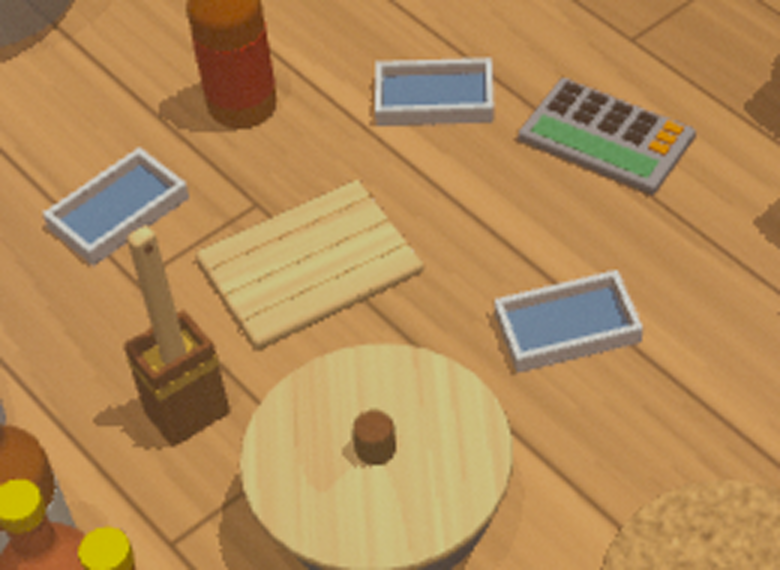

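View pics/z3.png

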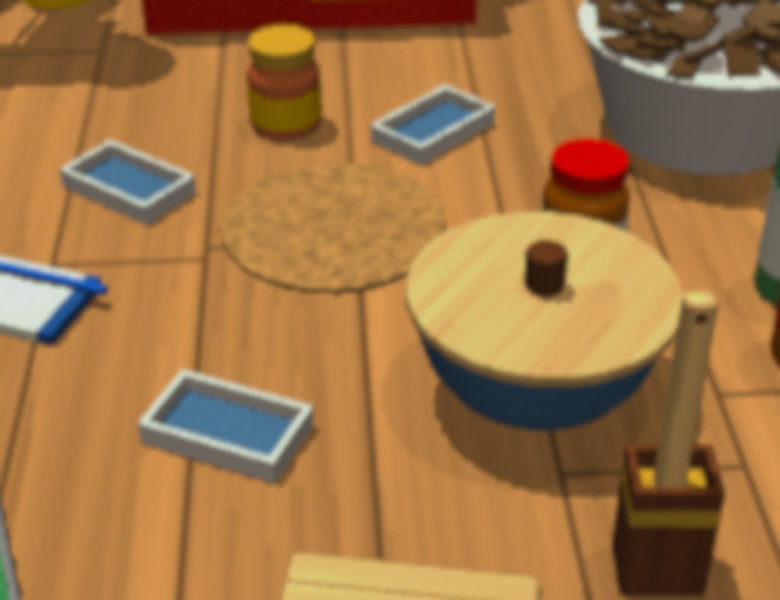

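```bash
cat > fit.py <<'E'
from h import *
from scipy.optimize import minimize
def dmask(f):
    h=cv2.cvtColor(f['frame'],cv2.COLOR_RGB2HSV).astype(int)
    m=((h[...,1]<75)&(h[...,2]>60))|((h[...,0]>85)&(h[...,0]<130)&(h[...,2]>60))
    return cv2.morphologyEx(m.astype(np.uint8),cv2.MORPH_CLOSE,np.ones((3,3)))
def comp(f,px,rad=4):
    n,l=cv2.connectedComponents(dmask(f),connectivity=4)
    c,r=np.round(px).astype(int); v=l[max(r-rad,0):r+rad+1,max(c-rad,0):c+rad+1]; v=v[v>0]
    return (l==np.bincount(v).argmax()).astype(np.uint8) if len(v) else None
def box(x,y,th,z0=0,L=.1,Wd=.06,H=.018):
    c,s=np.cos(th),np.sin(th)
    return np.array([[x+c*i*L/2-s*j*Wd/2,y+s*i*L/2+c*j*Wd/2,z] for i in(-1,1) for j in(-1,1) for z in(z0,z0+H)])
def sil(f,P,up=8):
    hull=cv2.convexHull((proj(f,P)).astype(np.float32))
    m=np.zeros((480,640),np.uint8); cv2.fillConvexPoly(m,np.round(hull*16).astype(np.int32),1,cv2.LINE_8,4); return m
def fitdish(obs,init,z0=0,**k):
    # obs list of (f,mask): contour based signed distance cost
    data=[]
    for f,m in obs:
        cs,_=cv2.findContours(m,cv2.RETR_EXTERNAL,cv2.CHAIN_APPROX_NONE); c=max(cs,key=cv2.contourArea)[:,0].astype(np.float32)
        data.append((f,c))
    def cost(p):
        t=0
        for f,c in data:
            hull=cv2.convexHull(proj(f,box(*p,z0=z0,**k)).astype(np.float32))
            d=np.array([cv2.pointPolygonTest(hull,(float(q[0]),float(q[1])),True) for q in c])
            d=np.clip(d-0.5,-3,3)   # contour pixels lie 0.5px inside
            t+=np.mean(d**2)
        return t
    best=None
    for th in np.arange(0,np.pi,np.pi/8):
        r=minimize(cost,[*init,th],method='Nelder-Mead',options=dict(initial_simplex=np.array([[*init,th],[init[0]+.01,init[1],th],[init[0],init[1]+.01,th],[*init,th+.2]]),xatol=1e-4,fatol=1e-5))
        if best is None or r.fun<best.fun: best=r
    return best.x,best.fun
E
cat > m0.py <<'E'
from fit import *
import pickle
a,b=pickle.load(open('v0.pkl','rb'))
A=[(431,409),(198,200),(482,297),(351,236),(306,162)];B=[(396,435),(276,281),(344,184),(213,395),(244,197)]
for p in A:
    q=plane(a,p,.009)[0]
    j=min(B,key=lambda c:np.linalg.norm(plane(b,c,.009)[0]-q)); q2=plane(b,j,.009)[0]
    ma,mb=comp(a,p),comp(b,j)
    print(p,j,q[:2],q2[:2],ma.sum(),mb.sum())
    for o in ([(a,ma)],[(b,mb)],[(a,ma),(b,mb)]): print('   ',*fitdish(o,((q+q2)/2)[:2]))
E
python3 m0.py
```

```text
(431, 409) (344, 184) [0.606 0.37 ] [0.6046 0.3475] 1857 618
    [0.607  0.3636 0.7469] 0.10763464251584452
    [0.6061 0.3661 0.7608] 0.1727051644898023
    [0.6068 0.3639 0.7485] 0.47280099744040727
(198, 200) (396, 435) [ 0.6236 -0.3615] [ 0.6177 -0.3662] 952 3272
    [ 0.6185 -0.3673  3.21  ] 0.2703646034734656
    [ 0.6186 -0.3636  0.072 ] 0.10003836690381904
    [ 0.6186 -0.3643  0.0701] 1.0461259374164311
(482, 297) (244, 197) [0.3421 0.2824] [0.3425 0.2997] 1406 723
    [0.3393 0.2849 2.4457] 0.11557283957087017
    [0.3388 0.2878 2.4402] 0.16970507375694557
    [0.3393 0.2856 2.4417] 0.47680436218401034
(351, 236) (276, 281) [ 0.4296 -0.0254] [ 0.4348 -0.0266] 1105 1349
    [ 0.433  -0.0281  2.6834] 0.10528756914669357
    [ 0.4328 -0.0255  2.6877] 0.11281465198021687
    [ 0.433  -0.0268  2.6855] 0.4701091387747978
(306, 162) (213, 395) [ 0.3451 -0.2789] [ 0.3444 -0.2859] 824 2563
    [ 0.3432 -0.2881  2.4275] 0.10717284842352899
    [ 0.3428 -0.2843  2.4302] 0.13082977881951616
    [ 0.3431 -0.2852 -0.7151] 0.7683797616382473
```

```bash
python3 - <<'E'
from h import *
import pickle
a,b=pickle.load(open('v0.pkl','rb'))
k=lambda a_,b_:(tri([(a,a_),(b,b_)]),)
print('knob',tri([(a,(284.7,269.5)),(b,(382,223))]),plane(a,(284.7,269.5),.118),plane(b,(382,223),.118))
print('paddle top',tri([(a,(207.7,209)),(b,(433,240))]))
print('paddle low',tri([(a,(217.5,249)),(b,(425,301))]))
# board corners (scene z1)
for p in [(198,255),(360,181),(423,265),(262,341)]:
    print('board',plane(a,(p[0]/3+160,p[1]/3+130),.012)[0])
# circles lid, mat: fit ellipse hull
save(b,'z5',(280,310,460,400),4)
save(b,'z6',(250,360,340,480),4); save(a,'z7',(180,60,290,200),4)
save(b,'z8',(360,220,470,350),4.5)
save(a,'z9',(190,190,250,280),6)
print('paddle/holder')
E
```

```text
knob [0.646  0.0065 0.1192] [[0.6447 0.0059 0.118 ]] [[0.6471 0.0078 0.118 ]]
paddle top [ 0.6949 -0.1593  0.2008]
paddle low [ 0.6977 -0.1612  0.0711]
board [ 0.6035 -0.273   0.012 ]
board [ 0.4589 -0.2462  0.012 ]
board [ 0.4802 -0.1427  0.012 ]
board [ 0.6191 -0.1697  0.012 ]
paddle/holder
```

View pics/z8.png

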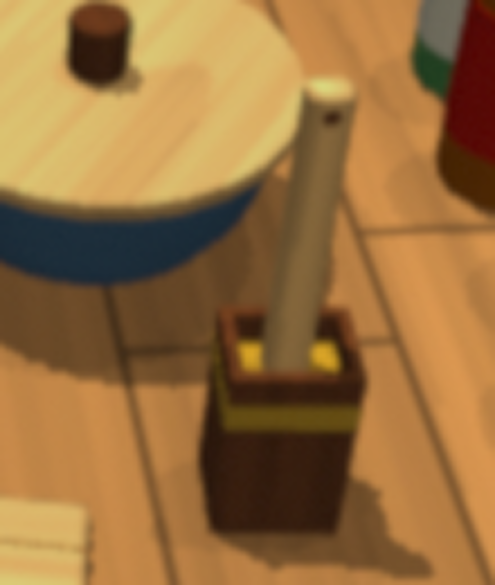

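View pics/z9.png

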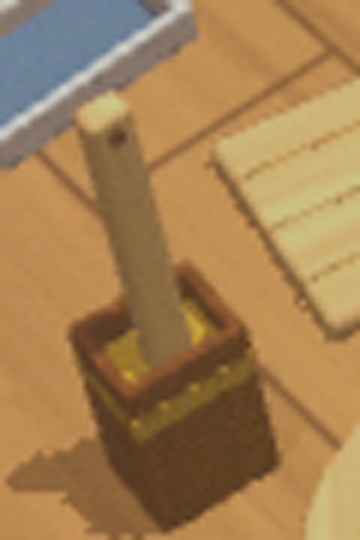

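View pics/z5.png

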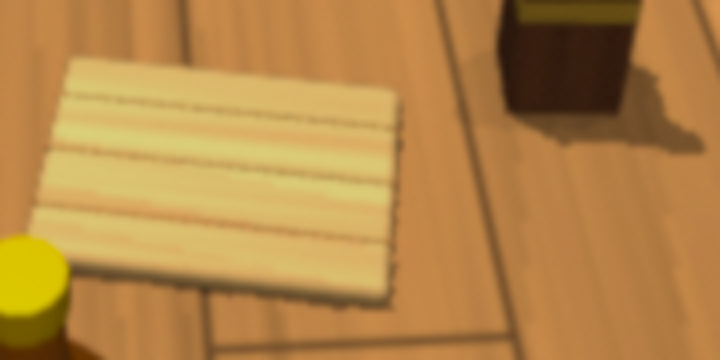

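```bash
cat >> h.py <<'E'
def down(yaw): return Ro.from_euler('xyz',[np.pi,0,yaw]).as_matrix()
def plan(targets,s=None,vmax=55,wmax=.17,z=True):
    """targets: list of (pos, yaw or R). prints rows relative, ramped"""
    T=toolT(s); P=T[:3,3].copy(); R=T[:3,:3].copy(); out=[]
    for pos,y in targets:
        Rt=down(y) if np.isscalar(y) else y
        pos=np.array(pos); rv=Ro.from_matrix(R.T@Rt).as_rotvec(); d=np.linalg.norm(pos-P)*1000
        n=max(int(np.ceil(d/vmax)),int(np.ceil(np.linalg.norm(rv)/wmax)),1)
        P0,R0=P,R
        for i in range(n):
            Pn=P0+(pos-P0)*(i+1)/n; Rn=R0@Ro.from_rotvec(rv*(i+1)/n).as_matrix()
            sh=np.round(R.T@(Pn-P)*1000,1); w=np.round(Ro.from_matrix(R.T@Rn).as_rotvec(),3)
            # apply rounded to track
            P=P+R@sh/1000; R=R@Ro.from_rotvec(w).as_matrix()
            out.append(' '.join(f'{v:g}' for v in [*sh,*w]))
    for i in range(0,len(out),8): print('; '.join(out[i:i+8]))
    print(len(out),'rows')
E
python3 - <<'E'
from h import *
plan([([.30,.45,.36],-.5),([.58,0,.42],-1.0)])
E
```

```text
37.1 33.4 -21.7 -0 -0 0.052; 38.8 31.4 -21.7 -0 -0 0.053; 40.4 29.3 -21.7 -0 -0 0.052; 41.9 27.2 -21.7 -0 -0 0.053; 43.2 24.9 -21.6 -0 -0 0.052; 46.1 26.1 -6 -0 0 0.05; 47.4 23.7 -6 -0 0 0.05; 48.6 21.4 -6 -0 0 0.05
49.5 18.9 -6 -0 0 0.05; 50.4 16.3 -6 -0 0 0.05; 51.1 13.9 -6 -0 0 0.05; 51.8 11.3 -6 -0 0 0.05; 52.3 8.7 -6 -0 0 0.05; 52.7 6 -6 -0 0 0.05; 52.9 3.4 -6 -0 0 0.05
15 rows
```

{"api": "step_arm", "payload": {"commands": "37 33.5 -22 0 0 0.052; 39 31.5 -22 0 0 0.053; 40.5 29.5 -22 0 0 0.052; 42 27 -22 0 0 0.053; 43 25 -22 0 0 0.052; 46 26 -6 0 0 0.05; 47.5 24 -6 0 0 0.05; 48.5 21.5 -6 0 0 0.05", "jaw": 60}}

```text
t: 2.35
eef_pos: [0.3843, 0.3128, 0.3802]
ee_rot: [-3.141, 0.0, -0.651]
force: [0.5, 0.6, 0.3]
width: 0.0601
```

{"api": "step_arm", "payload": {"commands": "49.5 19 -6 0 0 0.05; 50.5 16.5 -6 0 0 0.05; 51 14 -6 0 0 0.05; 52 11.5 -6 0 0 0.05; 52.5 9 -6 0 0 0.05; 53 6 -6 0 0 0.05; 53 3.5 -6 0 0 0.05; 0 0 0 0 0 0"}}

```text
t: 3.35
eef_pos: [0.5809, -0.0047, 0.421]
ee_rot: [3.141, -0.0, -1.005]
force: [-0.6, -0.4, -0.2]
width: 0.06
```

```bash
python3 - <<'E'
from h import *
import pickle
w=grab('wrist');print(get_state()['t'],get_state()['eef_pos'],get_state()['ee_rot'],get_state()['q'])
save(w,'w1');pickle.dump(w,open('w1.pkl','wb'))
a,b=pickle.load(open('v0.pkl','rb'))
for n,p,q,h in [('jar1',(313,348),(397,196),.09),('jar2',(490,355),(294,160),.08)]:
    print(n,tri([(a,p),(b,q)]),plane(a,p,h),plane(b,q,h))
for p in [(70,60),(398,92),(388,290)]: print('board',plane(b,(p[0]/4+280,p[1]/4+310),.012))
E
```

```text
3.4 [ 0.5801 -0.0033  0.421 ] [ 3.1407  0.0003 -1.0029] [ 0.3311  0.1413  0.0973 -0.0001 -1.5278  0.2367]
jar1 [0.7065 0.1579 0.0841] [[0.7087 0.1602 0.09  ]] [[0.704  0.1487 0.09  ]]
jar2 [0.4721 0.3855 0.0665] [[0.4774 0.3879 0.08  ]] [[0.4745 0.3571 0.08  ]]
board [[ 0.4775 -0.15    0.012 ]]
board [[ 0.6217 -0.1769  0.012 ]]
board [[ 0.6027 -0.2786  0.012 ]]
```

View pics/w1.png

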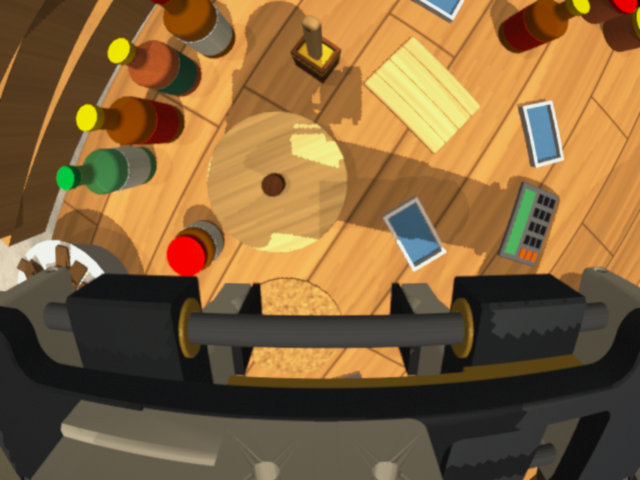

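```bash
python3 - <<'E'
from h import *
import pickle
from fit import *
w=pickle.load(open('w1.pkl','rb'))
save(w,'z10',(280,0,500,170),3.6); save(w,'z11',(190,100,360,280),4)
m=comp(w,(417,228)); print('D4',fitdish([(w,m)],(.433,-.027)),proj(w,[.433,-.027,.009]))
m=comp(w,(541,133)); print('D5',fitdish([(w,m)],(.343,-.286)))
E
```

```text
D4 (array([ 0.4323, -0.0276, -0.4582]), np.float64(0.1291825496336492)) [[413.6448 234.0754]]
D5 (array([ 0.3415, -0.2888,  2.4319]), np.float64(0.2652969533683026))
```

View pics/z10.png

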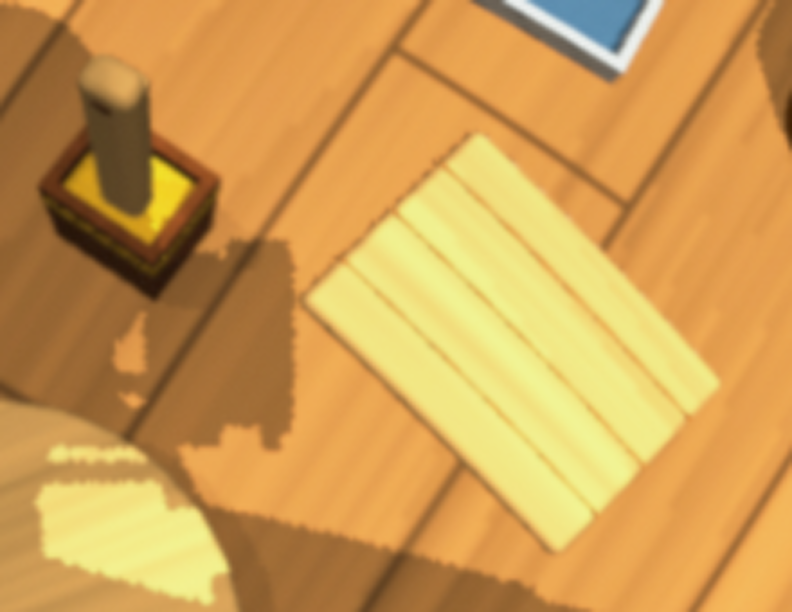

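View pics/z11.png

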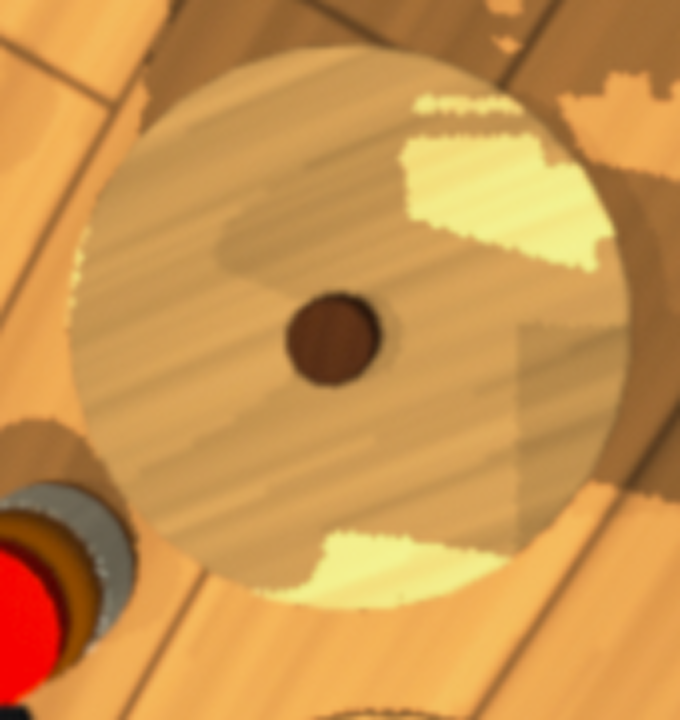

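```bash
python3 - <<'E'
from h import *
import pickle
w=pickle.load(open('w1.pkl','rb'))
print('knob',plane(w,(273.2,184.5),.118),'lid',plane(w,(277.25,181.75),.088))
C=np.array([plane(w,(x/3.6+280,y/3.6),.012)[0] for x,y in [(478,132),(720,383),(557,552),(304,298)]]);print('board',C,C.mean(0),[np.linalg.norm(C[i]-C[i-1]) for i in range(4)])
e=C[1]-C[0]+C[2]-C[3];print('board yaw',np.arctan2(e[1],e[0]))
H=np.array([plane(w,(x/3.6+280,y/3.6),.085)[0] for x,y in [(97,125),(218,183),(152,250),(40,187)]]);print('holder',H,H.mean(0),[np.linalg.norm(H[i]-H[i-1]) for i in range(4)])
print('paddle top',plane(w,(113/3.6+280,75/3.6),.2))
E
```

```text
knob [[0.6463 0.0059 0.118 ]] lid [[0.6456 0.0051 0.088 ]]
board [[ 0.6007 -0.2779  0.012 ]
 [ 0.4574 -0.2506  0.012 ]
 [ 0.4773 -0.1466  0.012 ]
 [ 0.6211 -0.1747  0.012 ]] [ 0.5391 -0.2124  0.012 ] [np.float64(0.10523258858243302), np.float64(0.1458637360365269), np.float64(0.10585312030127426), np.float64(0.14656146100567058)]
board yaw 2.951171583169776
holder [[ 0.7156 -0.1752  0.085 ]
 [ 0.6682 -0.1791  0.085 ]
 [ 0.6742 -0.1458  0.085 ]
 [ 0.7199 -0.1451  0.085 ]] [ 0.6945 -0.1613  0.085 ] [np.float64(0.030325396385297854), np.float64(0.04748838656020511), np.float64(0.03383720804960081), np.float64(0.045718711738968916)]
paddle top [[ 0.6962 -0.1627  0.2   ]]
```

```bash
python3 - <<'E'
from h import *
import pickle
from scipy.optimize import least_squares
a,b=pickle.load(open('v0.pkl','rb'))
def circ(x,y,r,z): t=np.linspace(0,2*np.pi,200);return np.c_[x+r*np.cos(t),y+r*np.sin(t),0*t+z]
def ext(f,c): p=proj(f,c); return np.array([p[:,0].min(),p[:,0].max(),p[:,1].min(),p[:,1].max()])
ea=np.array([359.5,450,290,367.5]);eb=np.array([221/3+200,444/3+200,163/3+140,291/3+140])
for o in ([(a,ea)],[(b,eb)],[(a,ea),(b,eb)]):
    r=least_squares(lambda p:np.concatenate([ext(f,circ(*p,.092,.005))-e for f,e in o]),[.506,.22]);print(r.x,r.fun)
plan([([.6462,.006,.19],-1.0),([.6462,.006,.117],-1.0)])
E
```

```text
[0.5124 0.218 ] [ 0.1245 -0.1254 -1.0238  0.8554]
[0.512  0.2151] [-0.5933  0.5912  0.0961 -0.1952]
[0.5122 0.2174] [-0.0028 -0.2812 -1.2407  0.5915 -0.4906  0.569  -0.3754 -0.8067]
5.5 -12.2 46.2 0 0 -0.001; 5.6 -12.2 46.2 0 0 -0; 5.6 -12.1 46.2 0.001 0 -0.001; 5.5 -12.2 46.1 -0 0 -0; 5.6 -12.1 46.2 -0 0 -0.001; 0 -0 36.5 -0 0 0; 0 -0 36.5 -0 0 0
7 rows
```

{"api": "step_arm", "payload": {"commands": "5.5 -12 46 0 0 0; 5.5 -12 46 0 0 0; 5.5 -12 46 0 0 0; 5.5 -12 46 0 0 0; 5.5 -12.5 46.5 0 0 0; 0 0 36.5 0 0 0; 0 0 30 0 0 0; 0 0 7 0 0 0"}}

```text
t: 4.4
eef_pos: [0.6438, 0.0085, 0.1157]
ee_rot: [3.138, 0.001, -0.999]
force: [0.1, 0.1, 0.5]
width: 0.0599
```

{"api": "step_arm", "payload": {"commands": "0 0 0 0 0 0; 0 0 0 0 0 0; 0 0 0 0 0 0; 0 0 0 0 0 0; 0 0 0 0 0 0", "jaw": 0, "grip_force": 40}}

```text
t: 5.03
eef_pos: [0.6462, 0.008, 0.1187]
ee_rot: [-3.14, -0.001, -1.0]
force: [0.1, 1.2, 5.6]
width: 0.0271
```

```bash
python3 - <<'E'
from h import *
s=get_state();print(s['eef_pos'],s['force'])
plan([(s['eef_pos']+[0,0,.06],-1.0),([.5115,.218,.17],-1.0),([.5115,.218,.07],-1.0)])
E
```

```text
[0.6462 0.008  0.1187] [0.1257 1.2096 5.6265]
0 -0.1 -30 -0.001 -0 0; 0.1 0 -30 -0.001 -0.001 0; -49.9 -0 1.8 -0 0 0; -49.9 -0.1 1.7 -0 0 0; -49.9 -0 1.8 -0 0 0; -50 -0.1 1.7 -0 0 0; -49.9 -0 1.8 -0 0 0; 0 -0 50 -0 0 0
0.1 -0 50 -0 0 0
9 rows
```

{"api": "step_arm", "payload": {"commands": "0 0 -20 0 0 0; 0 0 -40 0 0 0; -45 0 0 0 0 0; -50 0 1 0 0 0; -50 0 2 0 0 0; -50 0 2 0 0 0; -40 0 2 0 0 0; -14.5 0 2 0 0 0"}}

```text
t: 6.02
eef_pos: [0.509, 0.2189, 0.1682]
ee_rot: [3.141, 0.0, -0.998]
force: [0.9, -0.1, -1.7]
width: 0.0273
```

```bash
python3 - <<'E'
from h import *
s=get_state();print(s['eef_pos'],s['ee_rot'],s['force'],s['width'])
w=grab('wrist');save(w,'w2')
s=get_state();print(s['eef_pos'],s['ee_rot'],s['force'],s['width'])
a=grab('scene');save(a,'a2',(230,180,530,460),2)
E
```

```text
[0.509  0.2189 0.1682] [ 3.1406  0.0002 -0.9979] [ 0.8606 -0.1055 -1.6924] 0.027310955516324936
[0.5088 0.2193 0.1679] [ 3.1405  0.0005 -0.9983] [-0.1844  0.4713 -2.3969] 0.02734297034110257
```

View pics/w2.png

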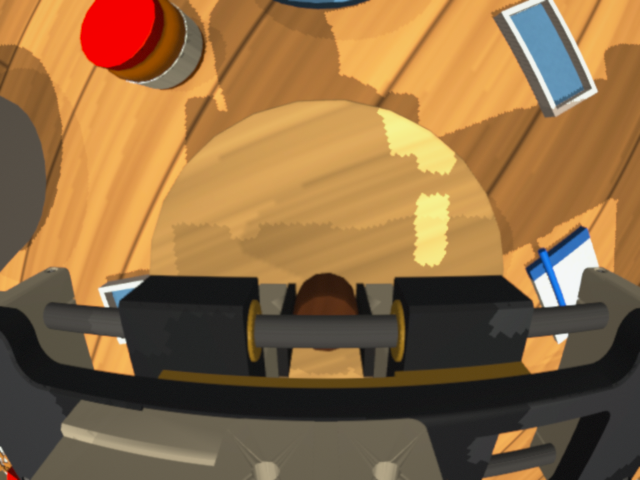

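View pics/a2.png

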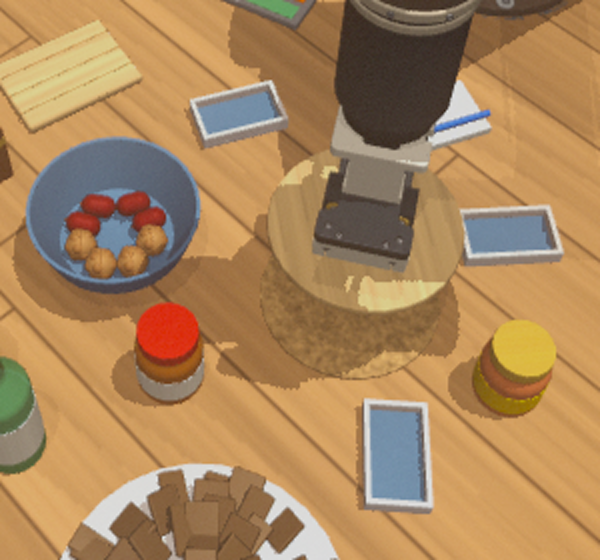

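```bash
python3 - <<'E'
from h import *
w=grab('wrist');s=get_state();p=s['eef_pos']
for dz in (.0297,.031):
  q=plane(w,(325,100.5),p[2]-dz)[0]; print(toolT()[:3,:3].T@(q-p), p)
plan([([.5115,.218,.07],-1.0),([.5115,.218,.0465],-1)])
E
```

```text
[0.0902 0.0004 0.0297] [0.5101 0.2176 0.1682]
[0.0904 0.0004 0.031 ] [0.5101 0.2176 0.1682]
0.2 -0.7 49.1 0.001 -0 0.001; 0.2 -0.7 49.1 0 -0 0; 0 0 23.5 0 -0 0
3 rows
```

{"api": "step_arm", "payload": {"commands": "3 -1.5 40 0 0 0; 0 0 45 0 0 0; 0 0 25 0 0 0; 0 0 7 0 0 0; 0 0 3 0 0 0; 0 0 2 0 0 0; 0 0 0 0 0 0"}}

```text
t: 7.05
eef_pos: [0.5138, 0.2162, 0.0474]
ee_rot: [-3.14, 0.0, -1.0]
force: [0.3, 0.6, -2.0]
width: 0.0271
```

{"api": "step_arm", "payload": {"commands": "0 0 1 0 0 0; 0 0 0 0 0 0"}}

```text
t: 7.3
eef_pos: [0.5136, 0.2161, 0.0459]
ee_rot: [-3.141, 0.0, -1.0]
force: [-0.3, 0.1, -1.6]
width: 0.0275
```

{"api": "step_arm", "payload": {"commands": "0 0 1 0 0 0; 0 0 0.5 0 0 0; 0 0 0 0 0 0"}}

```text
t: 7.68
eef_pos: [0.5136, 0.2161, 0.0458]
ee_rot: [-3.141, -0.0, -0.999]
force: [-6.1, -1.6, 14.7]
width: 0.0274
```

{"api": "step_arm", "payload": {"commands": "0 0 -1.5 0 0 0; 0 0 0 0 0 0; 0 0 0 0 0 0; 0 0 -30 0 0 0; 0 0 -50 0 0 0; 0 0 -50 0 0 0; 0 0 -50 0 0 0; 0 0 -50 0 0 0", "jaw": 60}}

```text
t: 8.68
eef_pos: [0.5132, 0.2158, 0.2771]
ee_rot: [3.142, 0.0, -1.0]
force: [1.3, 1.4, -0.3]
width: 0.0598
```

```bash
python3 - <<'E'
from h import *
plan([([.642,-.079,.30],-1.0)])
a=grab('scene');save(a,'a3',(230,180,530,460),2)
E
```

```text
52.9 8.5 -3.8 0 0 0; 53 8.5 -3.8 0 0 0; 52.9 8.5 -3.8 0 0 0; 52.9 8.4 -3.8 0 0 0; 53 8.5 -3.9 0 0 0; 52.9 8.5 -3.8 0 0 0
6 rows
```

View pics/a3.png

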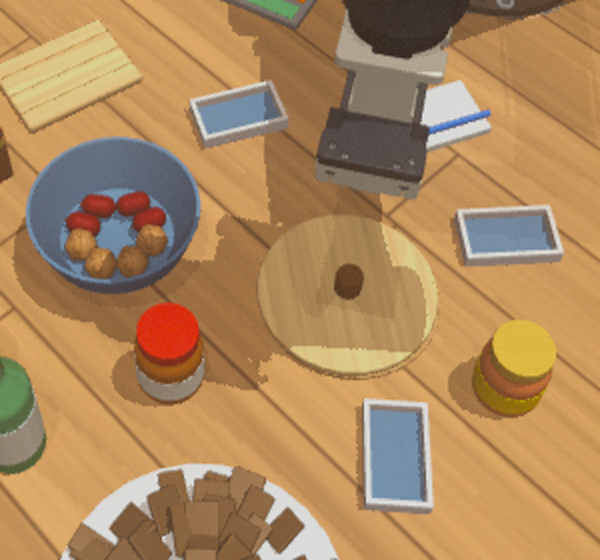

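The lid lies centred on the mat (knob at about (404,320) full-frame). Now to the paddle for a closer look.

{"api": "step_arm", "payload": {"commands": "53 8.5 -4 0 0 0; 53 8.5 -4 0 0 0; 53 8.5 -4 0 0 0; 53 8.5 -4 0 0 0; 53 8.5 -4 0 0 0; 53 8.5 -4 0 0 0; 0 0 0 0 0 0"}}

```text
t: 9.6
eef_pos: [0.6431, -0.0825, 0.2983]
ee_rot: [3.14, 0.0, -1.004]
force: [-0.6, -0.6, -0.4]
width: 0.06
```

```bash
python3 - <<'E'
from h import *
import pickle
w=grab('wrist');print(get_state()['eef_pos'])
save(w,'w3');pickle.dump(w,open('w3.pkl','wb'))
E
```

```text
[ 0.6425 -0.0809  0.2983]
```

View pics/w3.png

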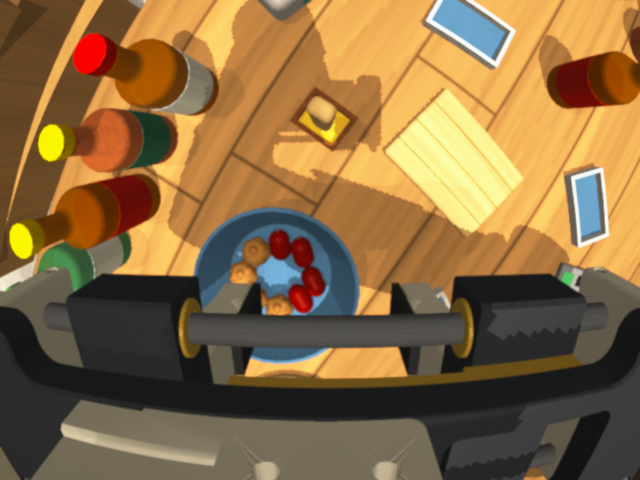

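```bash
python3 - <<'E'
from h import *
import pickle
w=pickle.load(open('w3.pkl','rb'));save(w,'z12',(280,80,370,160),8);save(w,'z13',(180,195,380,375),4)
E
```

View pics/z12.png

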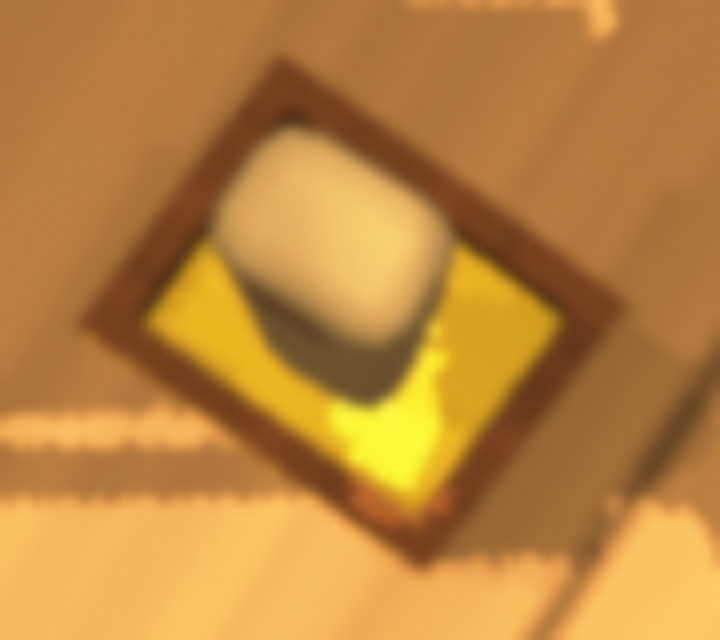

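View pics/z13.png

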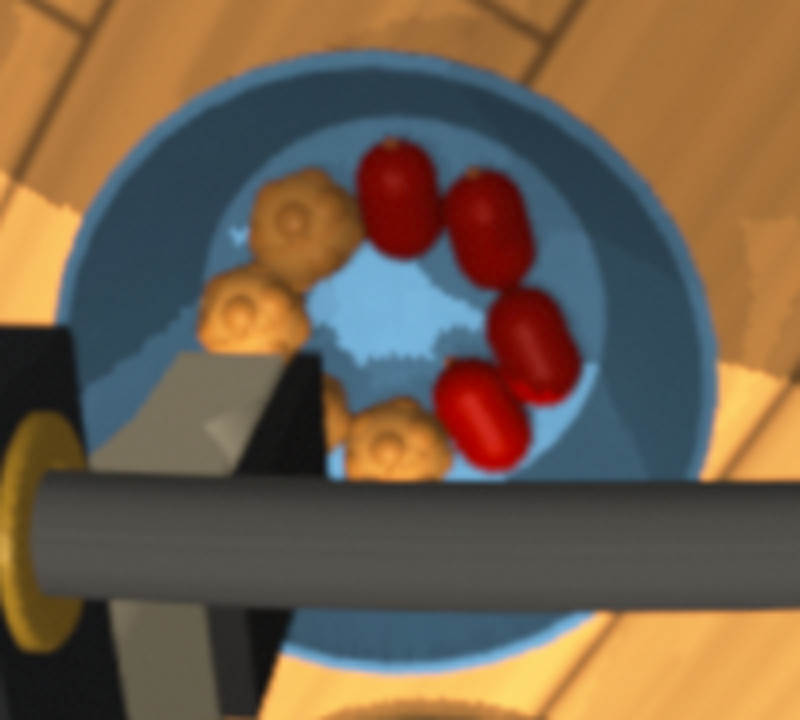

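```bash
python3 - <<'E'
from h import *
import pickle
w=pickle.load(open('w3.pkl','rb'));w1=pickle.load(open('w1.pkl','rb'))
P=lambda x,y:(x/8+280,y/8+80)
H=np.array([plane(w,P(*p),.085)[0] for p in [(285,58),(625,306),(425,566),(82,320)]]);print(H,H.mean(0),[np.linalg.norm(H[i]-H[i-1]) for i in range(4)])
e=H[1]-H[0]+H[2]-H[3];print('holder yaw',np.arctan2(e[1],e[0]))
for z in(.195,.2): print('top',plane(w,P(333,238),z),end='')
print('tri w1,w3',tri([(w,P(333,238)),(w1,(113/3.6+280,82/3.6))]))
for z in (.06,.071,.08): print('low',plane(w,P(343,336),z))
u=np.array([(448,230),(300,128),(360,340),(232,262)]);q=np.array([plane(w,P(*p),.197)[0] for p in u]);print(np.arctan2(*(q[0]-q[1])[[1,0]]),np.arctan2(*(q[2]-q[3])[[1,0]]))
# bowl rim: extents in z13
print('bowl',[proj(w,[.646+.0885*np.cos(t),.006+.0885*np.sin(t),.078])[0]*4-[720,780] for t in np.arange(0,6.2,.785)])
E
```

```text
[[ 0.7178 -0.1846  0.085 ]
 [ 0.6692 -0.1811  0.085 ]
 [ 0.6722 -0.1429  0.085 ]
 [ 0.721  -0.1462  0.085 ]] [ 0.6951 -0.1637  0.085 ] [np.float64(0.038552706327099895), np.float64(0.048679241193603735), np.float64(0.03830317739505731), np.float64(0.049006704975082416)]
holder yaw 3.071407552007225
top [[ 0.6952 -0.161   0.195 ]]top [[ 0.6949 -0.1606  0.2   ]]tri w1,w3 [ 0.6948 -0.1605  0.2015]
low [[ 0.6955 -0.1618  0.06  ]]
low [[ 0.6951 -0.1612  0.071 ]]
low [[ 0.6947 -0.1607  0.08  ]]
3.090945397395075 -3.1358623167390576
bowl [array([ 91.3748, 200.3716]), array([ 75.8926, 437.4997]), array([231.6671, 619.581 ]), array([468.5494, 661.5729]), array([670.3365, 541.724 ]), array([722.6225, 308.7125]), array([568.9289,  92.5418]), array([295.3456,  46.116 ])]
```

```bash
python3 - <<'E'
from h import *
import pickle
a,b=pickle.load(open('v0.pkl','rb'))
for p,q in [((148,260),(524,214)),((166,297),(512,201)),((195,314),(491,170)),((220,355),(481,160)),((230,108),(286,380))]: print(tri([(a,p),(b,q)]))
plan([([.695,-.161,.30],-.05),([.695,-.161,.225],-.05),([.695,-.161,.178],-.05)])
E
```

```text
[ 0.8491 -0.1202  0.2161]
[ 0.8638 -0.0469  0.1936]
[0.8492 0.0296 0.214 ]
[0.8597 0.1085 0.1935]
[ 0.4702 -0.393   0.1858]
16 -0.2 -0.3 0 0 -0.159; 15.7 2.3 -0.3 0 0 -0.159; 15.2 4.8 -0.3 0 0.001 -0.158; 14.3 7.2 -0.3 0.001 -0 -0.159; 13 9.3 -0.2 -0 0 -0.159; 11.3 11.2 -0.3 -0 0 -0.159; -0 0 37.5 -0 0 0; -0 0 37.5 -0 0 0
0 0 47 -0 0 0
9 rows
```

{"api": "step_arm", "payload": {"commands": "16 0 0 0 0 -0.16; 16 2.5 0 0 0 -0.16; 15 5 0 0 0 -0.16; 14 7 0 0 0 -0.16; 13 9.5 0 0 0 -0.16; 11 11 0 0 0 -0.15; 0 0 20 0 0 0; 0 0 0 0 0 0", "jaw": 45}}

```text
t: 10.65
eef_pos: [0.6935, -0.1578, 0.2775]
ee_rot: [-3.141, 0.004, -0.049]
force: [-0.6, -0.0, -0.5]
width: 0.0453
```

```bash
python3 - <<'E'
from h import *
s=get_state();print(s['ee_rot'])
plan([([.695,-.161,.225],-.05),([.695,-.161,.178],-.05)])
E
```

```text
[-3.1412  0.0037 -0.0492]
1.9 3.2 52.5 -0 0.004 0.001; -0.1 -0 47 -0 -0 -0
2 rows
```

{"api": "step_arm", "payload": {"commands": "1.5 2.5 20 0 0.002 0; 0 0 25 0 0 0; 0 0 25 0 0 0; 0 0 20 0 0 0; 0 0 8 0 0 0; 0 0 0 0 0 0"}}

```text
t: 11.4
eef_pos: [0.6961, -0.1611, 0.1819]
ee_rot: [3.141, -0.002, -0.049]
force: [-0.1, 0.1, 0.7]
width: 0.0448
```

{"api": "step_arm", "payload": {"commands": "0 0 0 0 0 0; 0 0 0 0 0 0; 0 0 0 0 0 0; 0 0 0 0 0 0; 0 0 0 0 0 0", "jaw": 0, "grip_force": 45}}

```text
t: 12.02
eef_pos: [0.6961, -0.1616, 0.1819]
ee_rot: [3.142, -0.002, -0.05]
force: [-0.1, 0.5, 1.6]
width: 0.013
```

```bash
python3 - <<'E'
from h import *
s=get_state();print(s['eef_pos'],s['ee_rot'],s['force'],s['moment'],s['width'])
E
```

```text
[ 0.6961 -0.1616  0.1819] [ 3.1415 -0.0025 -0.0498] [-0.1099  0.5014  1.6272] [0.0976 0.0562 0.0344] 0.01302934433163865
```

{"api": "step_arm", "payload": {"commands": "0 0 -15 0 0 0; 0 0 -35 0 0 0; 0 0 -45 0 0 0; 0 0 -40 0 0 0; -20 -20 -5 0 0 0; -40 -40 0 0 0 0; -40 -45 0 0 0 0; -35 -45 0 0 0 0"}}

```text
t: 13.02
eef_pos: [0.567, -0.0041, 0.3224]
ee_rot: [-3.141, -0.003, -0.05]
force: [0.3, 0.9, -0.2]
width: 0.0125
```

{"api": "step_arm", "payload": {"commands": "-5 -15 0 0 0 0; 0 0 0 0 0 0"}}

```text
t: 13.28
eef_pos: [0.5642, 0.0111, 0.3226]
ee_rot: [-3.141, -0.004, -0.048]
force: [0.7, 0.2, -0.7]
width: 0.0128
```

```bash
python3 - <<'E'
from h import *
import pickle
a=grab('scene');w=grab('wrist');s=get_state();print(s['t'],s['eef_pos'],s['ee_rot'],s['force'],s['width'])
save(w,'w4');save(a,'a4',(200,180,360,340),4);pickle.dump((a,w),open('w4.pkl','wb'))
E
```

```text
13.375 [0.5646 0.0099 0.3217] [ 3.1414 -0.0024 -0.0497] [ 0.3591  0.3223 -1.0178] 0.012659988959597168
```

View pics/w4.png

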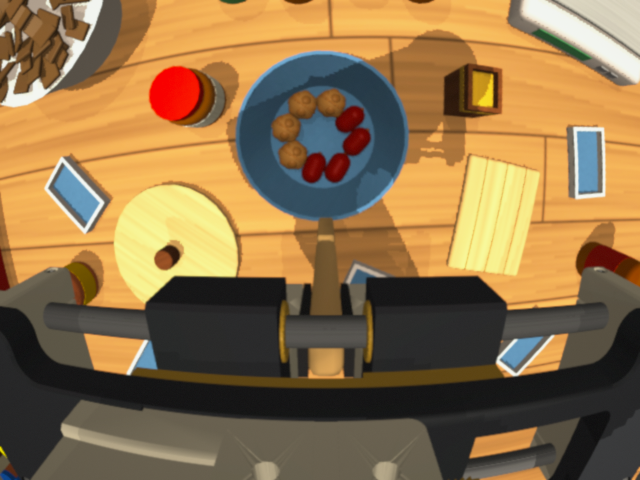

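View pics/a4.png

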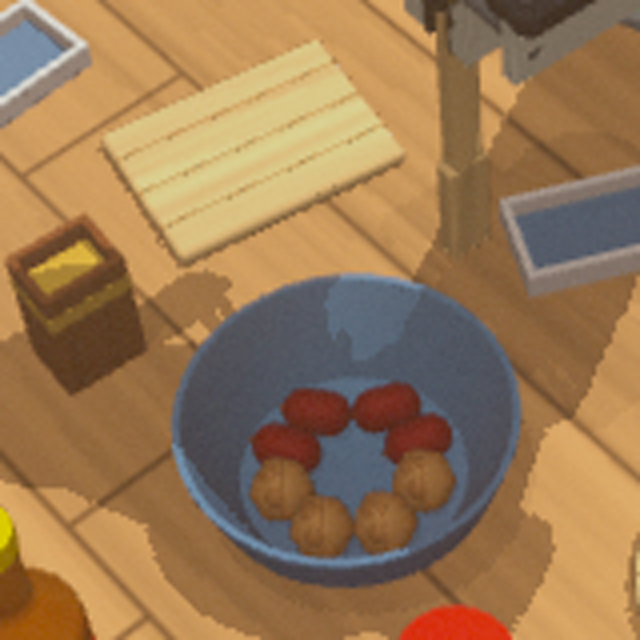

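```bash
cat > bowl.py <<'E'
from h import *
from scipy.optimize import least_squares
def circ(x,y,r,z): t=np.linspace(0,2*np.pi,200);return np.c_[x+r*np.cos(t),y+r*np.sin(t),0*t+z]
def ext(f,c): p=proj(f,c); return np.array([p[:,0].min(),p[:,0].max(),p[:,1].min(),p[:,1].max()])
E
python3 - <<'E'
from bowl import *
import pickle
a,w=pickle.load(open('w4.pkl','rb'))
ea=np.array([172/4+200,521/4+200,272/4+180,586/4+180]);ew=np.array([237,408,52,219])
r=least_squares(lambda p:ext(w,circ(*p,.0885,.078))-ew,[.646,.006]);print('wrist',r.x,r.fun)
r=least_squares(lambda p:(ext(a,circ(*p,.0885,.078))-ea)[:3],[.646,.006]);print('scene',r.x,r.fun)
save(w,'z14',(230,40,420,230),4)
for n,L in [('W',[(292,155),(286,127),(303,103),(331,101)]),('D',[(350,119),(357,141),(337,167),(313,167)])]:
    for p in L:
        q=plane(w,p,.036 if n=='W' else .034)[0]; d=q[:2]-[.646,.006]; print(n,q[:2],'r',np.hypot(*d)*1000,'ang',np.degrees(np.arctan2(d[1],d[0])))
E
```

```text
wrist [0.6467 0.0088] [-1.2531  1.2419 -1.9713  1.9567]
scene [0.6473 0.0105] [-0.158   0.1577 -0.0198]
W [0.6273 0.0442] r 42.52525437932809 ang 116.0701556734961
W [0.6595 0.0492] r 45.199065198027604 ang 72.68715419467402
W [0.6855 0.0288] r 45.590674223482125 ang 29.969986114976997
W [ 0.6861 -0.0024] r 40.95726177480629 ang -11.822285870627958
D [ 0.6649 -0.0227] r 34.32854174364759 ang -56.618365785750306
D [ 0.6396 -0.0294] r 35.99625009251218 ang -100.26647343250634
D [ 0.6109 -0.0056] r 36.933929466088095 ang -161.68217881794578
D [0.6123 0.0214] r 37.10222279303539 ang 155.4062786810045
```

View pics/z14.png

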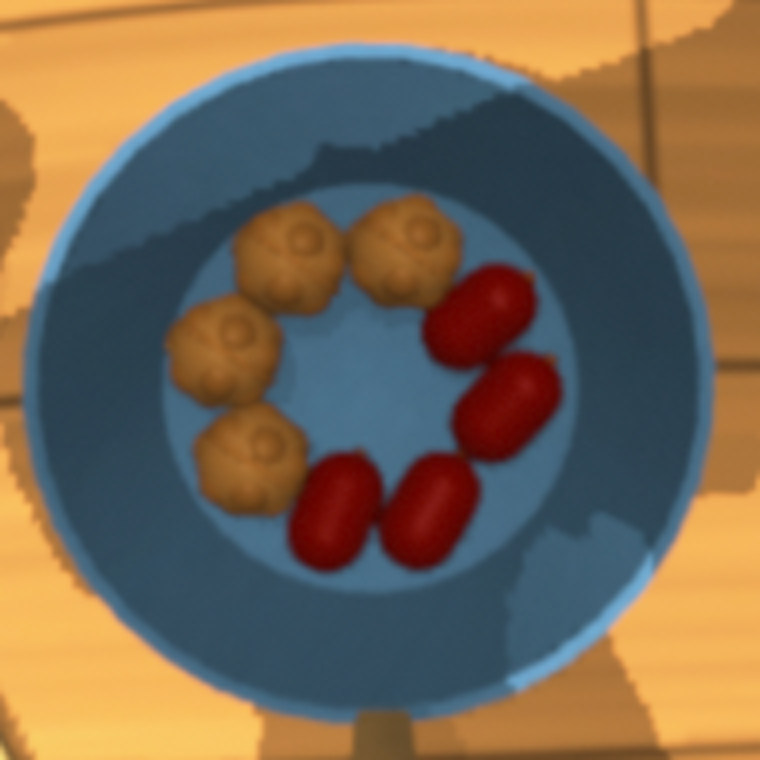

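```bash
python3 - <<'E'
from h import *
C=np.array([.6467,.009]);u=np.array([.64,.77])
f=lambda r,z:[*(C+r/1000*u),z/1000+.177]
plan([(f(62,115),-.69),(f(62,62),-.69)])
E
```

```text
29.8 -13.2 7.5 -0 -0.001 0.16; 27.3 -17.8 7.5 -0 -0 0.16; 24.2 -21.9 7.4 -0 -0.001 0.16; 20.3 -25.5 7.5 -0.001 -0 0.16; -0 -0.1 53 0 -0 0
5 rows
```

{"api": "step_arm", "payload": {"commands": "30 -13 7 0 0 0.16; 27 -18 7 0 0 0.16; 24 -22 7 0 0 0.16; 20 -25.5 7 0 0 0.16; 0 0 0 0 0 0; 0 0 30 0 0 0; 0 0 23 0 0 0; 0 0 0 0 0 0"}}

```text
t: 14.38
eef_pos: [0.6845, 0.056, 0.2385]
ee_rot: [3.139, 0.001, -0.69]
force: [-0.2, 0.3, 0.4]
width: 0.0126
```

```bash
python3 - <<'E'
from h import *
s=get_state();print(s['eef_pos'],s['ee_rot'])
C=np.array([.6467,.009]);u=np.array([.64,.77])
d=s['eef_pos'][:2]-C; print('rho',d@u*1000,'lat',d@[-.77,.64]*1000,'foot z',s['eef_pos'][2]*1000-177)
a=grab('scene');save(a,'a5',(200,180,360,340),4)
E
```

```text
[0.6845 0.056  0.2385] [ 3.1393  0.0008 -0.6899]
rho 60.349323540237485 lat 0.9869652865912302 foot z 61.47783666149584
```

View pics/a5.png

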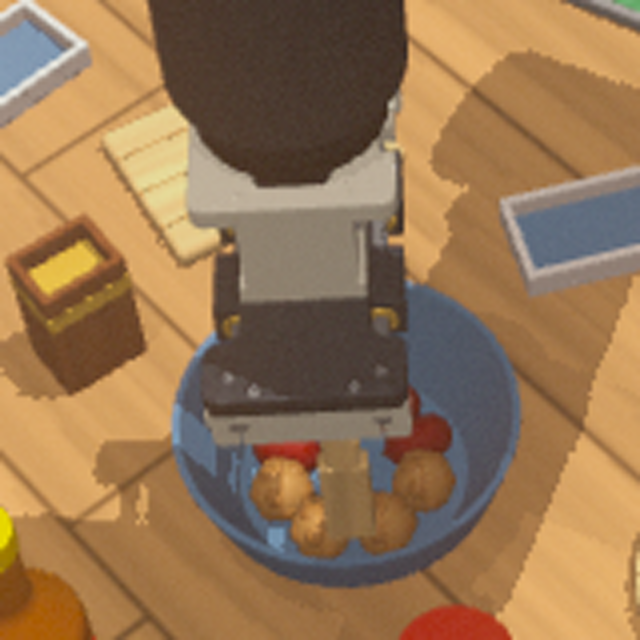

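{"api": "step_arm", "payload": {"commands": "0 0 14 0 0 0; 0 4 4 0 0 0; 0 4 5 0 0 0; 0 5 5 0 0 0; 0 5 4 0 0 0; 0 5 3 0 0 0; 0 5 1 0 0 0; 0 0 0 0 0 0"}}

```text
t: 15.42
eef_pos: [0.6675, 0.0354, 0.2045]
ee_rot: [-3.14, -0.002, -0.69]
force: [0.9, -0.3, -1.5]
width: 0.0128
```

```bash
python3 - <<'E'
from h import *
s=get_state();print(s['eef_pos'],s['ee_rot'],s['force'])
C=np.array([.6467,.009]);u=np.array([.64,.77])
d=s['eef_pos'][:2]-C; print('rho',d@u*1000,'lat',d@[-.77,.64]*1000,'foot z',s['eef_pos'][2]*1000-177)
a=grab('scene');save(a,'a6',(200,180,360,340),4)
w=grab('side');save(w,'w6',(320,190,460,310),5)
E
```

```text
[0.6675 0.0354 0.2045] [-3.1405 -0.0016 -0.6901] [ 0.8747 -0.3248 -1.5034]
rho 33.69437852041609 lat 0.8926517930573378 foot z 27.541912928552648
```

View pics/a6.png

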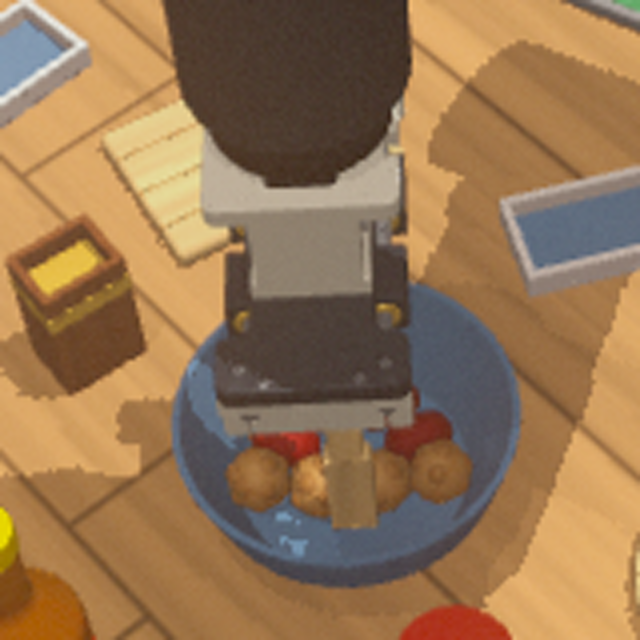

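View pics/w6.png

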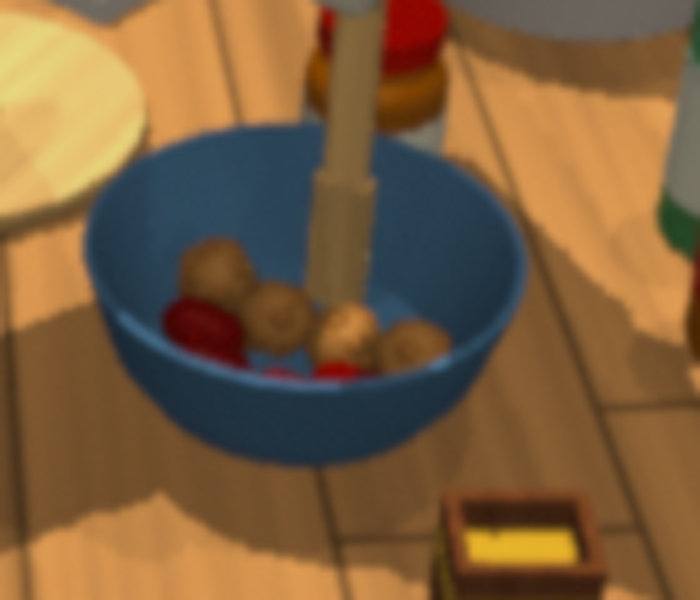

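Working as hoped: walnuts are moving inward as a row. Continue the push.

{"api": "step_arm", "payload": {"commands": "0 4 2 0 0 0; 0 4 2 0 0 0; 0 4 2 0 0 0; 0 4 1 0 0 0; 0 3 0 0 0 0; 0 3 0 0 0 0; 0 0 0 0 0 0"}}

```text
t: 16.4
eef_pos: [0.6536, 0.0186, 0.1976]
ee_rot: [-3.14, -0.002, -0.69]
force: [0.2, 0.1, -0.8]
width: 0.0126
```

```bash
python3 - <<'E'
from h import *
s=get_state();print(s['eef_pos'],s['force'])
a=grab('scene');save(a,'a7',(200,180,360,340),4)
w=grab('side');save(w,'w7',(320,190,460,310),5)
E
```

```text
[0.6536 0.0186 0.1976] [ 0.2018  0.1493 -0.7879]
```

View pics/a7.png

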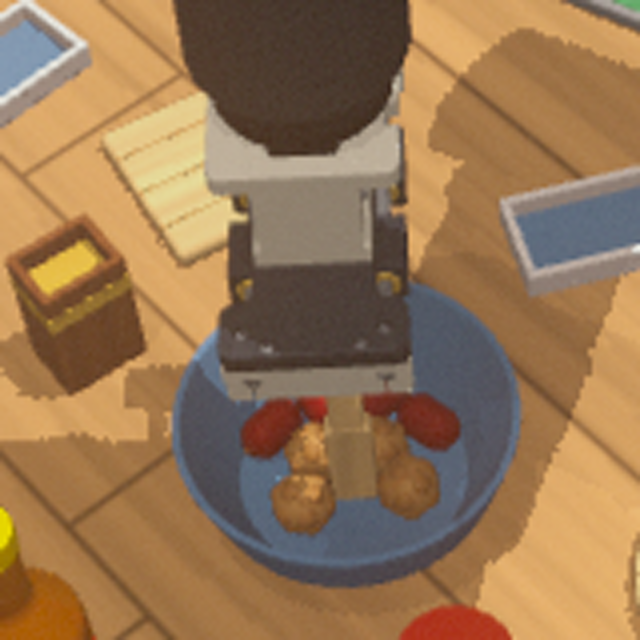

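View pics/w7.png

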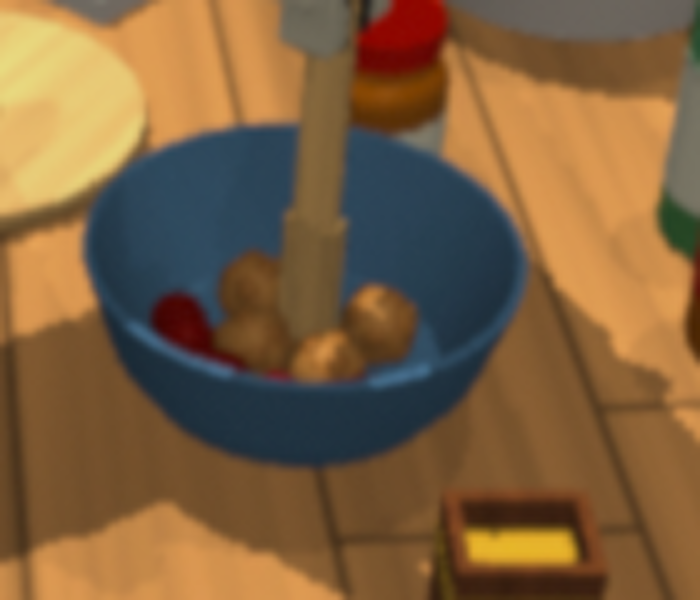

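{"api": "step_arm", "payload": {"commands": "0 -2 0 0 0 0; 0 0 -30 0 0 0; 0 0 -50 0 0 0; -20 0 -45 0 0 0; -40 0 0 0 0 0; -40 0 0 0 0 0; 0 0 0 0 0 0"}}

```text
t: 17.38
eef_pos: [0.5762, 0.0854, 0.3233]
ee_rot: [-3.139, -0.002, -0.687]
force: [0.8, -0.1, -0.1]
width: 0.0127
```

```bash
cat > look.py <<'E'
import sys
from bowl import *
import pickle
w=grab('wrist');s=get_state();print(s['t'],s['eef_pos'],s['ee_rot'])
pickle.dump(w,open('wl.pkl','wb'))
c=proj(w,[.647,.0095,.05])[0].astype(int);x0=max(c[0]-90,0);y0=max(c[1]-90,0)
n=sys.argv[1];save(w,n,(x0,y0,x0+180,y0+180),4);print('crop',x0,y0)
E
python3 look.py l1
```

```text
17.425 [0.5771 0.0849 0.3231] [-3.1393 -0.0022 -0.6878]
crop 248 27
```

View pics/l1.png

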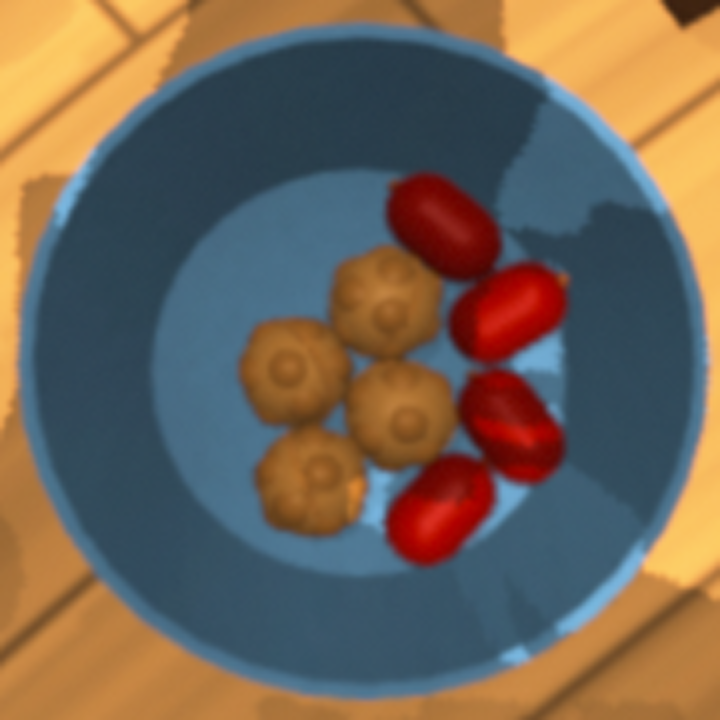

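```bash
cat > pos.py <<'E'
from h import *
import pickle
C=np.array([.647,.0095])
def coords(pts,crop,yaw,z=.036):
    w=pickle.load(open('wl.pkl','rb'));R=np.array([[np.sin(yaw),-np.cos(yaw)],[np.cos(yaw),np.sin(yaw)]])
    for p in pts:
        q=plane(w,(p[0]/4+crop[0],p[1]/4+crop[1]),z)[0][:2]-C; print(p,(R@q*1000).round(1),'r',round(np.hypot(*q)*1000,1))
def go(right,up,foot,yaw):
    p=C+np.array([np.sin(yaw),-np.cos(yaw)])*right/1000+np.array([np.cos(yaw),np.sin(yaw)])*up/1000
    return [*p,foot/1000+.177]
E
python3 - <<'E'
from pos import *
coords([(295,370),(312,482),(400,412),(385,300),(443,225),(508,312),(510,425),(440,510)],(248,27),-.688)
plan([(go(-43,0,125,-.688),-.688),(go(-43,0,28,-.688),-.688)])
E
```

```text
(295, 370) [-18.   -1.6] r 18.0
(312, 482) [-13.2 -33.4] r 35.9
(400, 412) [ 11.3 -13.4] r 17.5
(385, 300) [ 7.1 18.5] r 19.8
(443, 225) [23.3 40.6] r 46.8
(508, 312) [41.6 15.9] r 44.5
(510, 425) [ 42.3 -16.4] r 45.4
(440, 510) [ 22.8 -41. ] r 46.9
50.9 -14.5 10.7 -0.001 -0.001 0; 50.9 -14.6 10.6 -0.001 -0.001 0; -0 0 48.5 -0 -0 0; -0 0.1 48.5 -0 -0 0
4 rows
```

{"api": "step_arm", "payload": {"commands": "50 -14.5 10 0 0 0; 50 -14.5 11 0 0 0; 0 0 30 0 0 0; 0 0 45 0 0 0; 0 0 22 0 0 0; 0 5 3 0 0 0; 0 5 3 0 0 0; 0 5 2 0 0 0"}}

```text
t: 18.42
eef_pos: [0.6646, 0.031, 0.1977]
ee_rot: [-3.138, -0.003, -0.69]
force: [0.5, 1.6, 0.3]
width: 0.013
```

{"api": "step_arm", "payload": {"commands": "0 5 1 0 0 0; 0 5 0 0 0 0; 0 5 0 0 0 0; 0 4 0 0 0 0; 0 0 0 0 0 0"}}

```text
t: 19.05
eef_pos: [0.6514, 0.0161, 0.1954]
ee_rot: [-3.141, -0.001, -0.69]
force: [0.1, 0.1, -0.1]
width: 0.0129
```

```bash
python3 - <<'E'
from h import *
s=get_state();print(s['eef_pos'],s['force'])
a=grab('scene');save(a,'a8',(200,180,360,340),4)
E
```

```text
[0.6514 0.0161 0.1954] [ 0.0924  0.1096 -0.0624]
```

View pics/a8.png

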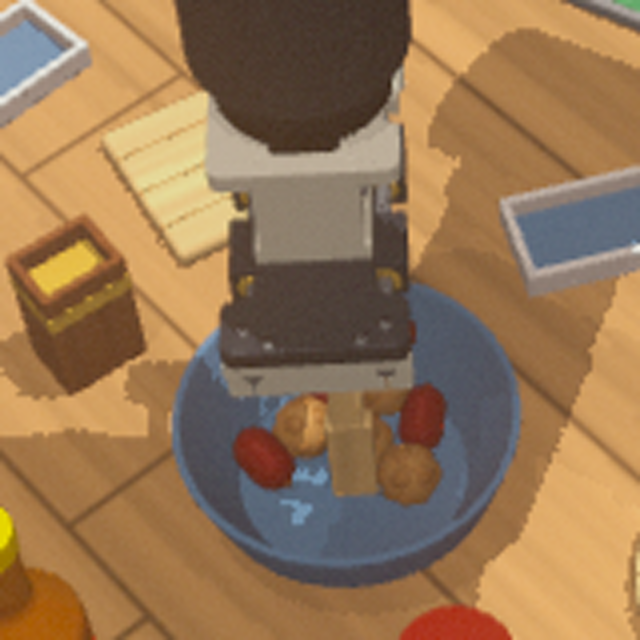

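{"api": "step_arm", "payload": {"commands": "0 -2 0 0 0 0; 0 0 -30 0 0 0; 0 0 -50 0 0 0; -20 0 -45 0 0 0; -40 0 0 0 0 0; -40 0 0 0 0 0; 0 0 0 0 0 0"}}

```text
t: 19.98
eef_pos: [0.5742, 0.0831, 0.321]
ee_rot: [-3.14, -0.002, -0.687]
force: [0.6, -0.1, -0.2]
width: 0.0128
```

```bash
python3 look.py l2
```

```text
20.025 [0.5751 0.0825 0.3208] [-3.1399 -0.0019 -0.6878]
crop 245 26
```

View pics/l2.png

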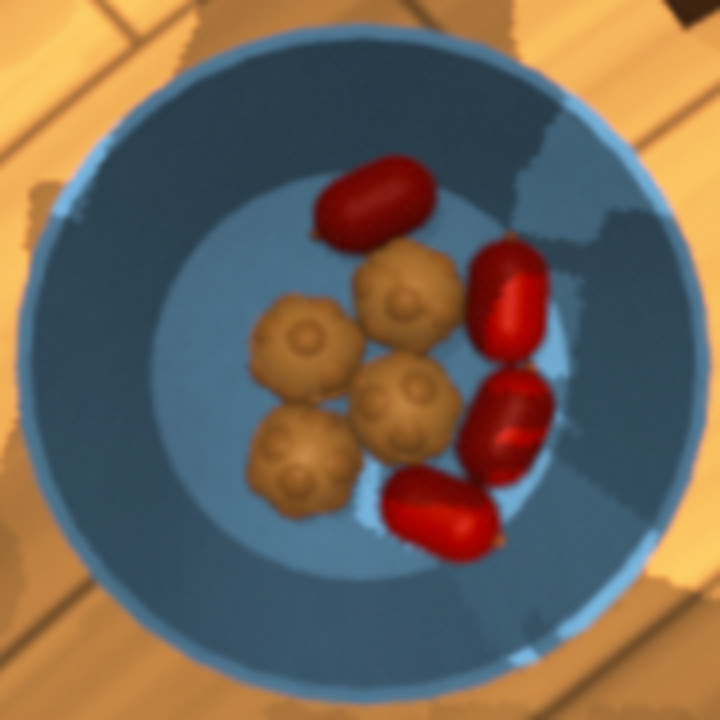

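```bash
python3 - <<'E'
from pos import *
coords([(305,345),(305,460),(405,408),(407,297),(375,203),(508,300),(507,425),(440,512)],(245,26),-.688)
plan([(go(-45,-11,125,-.688),.883)])
E
```

```text
(305, 345) [-15.1   6.3] r 16.4
(305, 460) [-15.1 -26.2] r 30.3
(405, 408) [ 12.6 -11.4] r 17.0
(407, 297) [13.1 20.1] r 24.0
(375, 203) [ 4.2 47.2] r 47.4
(508, 300) [41.3 20. ] r 45.8
(507, 425) [ 41.1 -15.7] r 44.0
(440, 512) [ 22.5 -40.6] r 46.4
9.1 -3.4 1.9 0 -0 -0.157; 9.5 -2 1.9 0 -0.001 -0.157; 9.7 -0.4 1.9 0 0 -0.157; 9.7 1 1.9 0 -0 -0.157; 9.3 2.6 1.9 0 -0 -0.157; 8.9 4 1.9 0 -0.001 -0.157; 8.1 5.3 1.9 0 0 -0.158; 7.1 6.6 1.9 0 -0 -0.157
6.1 7.6 1.9 0 -0 -0.157; 4.8 8.4 1.9 0 -0.001 -0.157
10 rows
```

{"api": "step_arm", "payload": {"commands": "9 -3.5 2 0 0 -0.157; 9.5 -2 2 0 0 -0.157; 9.5 -0.5 2 0 0 -0.157; 9.5 1 2 0 0 -0.157; 9.5 2.5 2 0 0 -0.157; 9 4 2 0 0 -0.157; 8 5.5 2 0 0 -0.157; 7 6.5 2 0 0 -0.157"}}

```text
t: 21.02
eef_pos: [0.6499, 0.056, 0.3036]
ee_rot: [3.14, -0.0, 0.571]
force: [0.4, 0.2, -1.1]
width: 0.0126
```

{"api": "step_arm", "payload": {"commands": "6 7.5 2 0 0 -0.157; 5 8.5 2 0 0 -0.157; 0 0 0 0 0 0"}}

```text
t: 21.4
eef_pos: [0.6681, 0.0498, 0.2992]
ee_rot: [3.141, 0.001, 0.878]
force: [0.1, -0.3, -1.2]
width: 0.013
```

```bash
python3 - <<'E'
from pos import *
s=get_state();print(s['eef_pos'],s['ee_rot'])
plan([(go(-45,-11,70,-.688),.883),(go(-44,-11,29,-.688),.883),(go(-16,-11,18,-.688),.883),(go(-16,0,18,-.688),.883)],vmax=12)
E
```

```text
[0.6681 0.0498 0.2992] [3.1409 0.0006 0.8779]
0.1 -0.4 10.4 0 0 -0.001; 0.1 -0.3 10.5 0 0 -0.001; 0.1 -0.4 10.4 0 0 -0.001; 0.1 -0.3 10.4 0.001 0 -0.001; 0.1 -0.4 10.5 -0 0.001 -0.001; -0.3 0 10.2 -0 -0 -0; -0.2 0 10.3 -0 -0 -0; -0.3 0 10.2 -0 -0 -0
-0.3 0.1 10.3 -0 -0 -0; -9.3 -0 3.7 -0 -0 -0; -9.3 -0 3.6 -0 -0 -0; -9.4 -0 3.7 -0 -0 -0; 0 11 -0 -0 -0 -0
13 rows
```

{"api": "step_arm", "payload": {"commands": "0.5 -1.5 25 0 0 0; 0 0 35 0 0 0; -1 0 30 0 0 0; -6 0 3 0 0 0; -6 0 3 0 0 0; -6 0 3 0 0 0; -6 0 2 0 0 0; -4 0 0 0 0 0"}}

```text
t: 22.4
eef_pos: [0.6481, 0.0291, 0.1998]
ee_rot: [3.14, -0.001, 0.88]
force: [0.9, 0.5, -0.5]
width: 0.0125
```

{"api": "step_arm", "payload": {"commands": "0 3 0 0 0 0; 0 4 0 0 0 0; 0 4 0 0 0 0; 0 2 0 0 0 0; 0 0 0 0 0 0"}}

```text
t: 23.02
eef_pos: [0.6586, 0.0212, 0.1993]
ee_rot: [3.14, -0.001, 0.88]
force: [0.3, 0.1, -1.0]
width: 0.0128
```

```bash
python3 - <<'E'
from h import *
s=get_state();print(s['eef_pos'],s['force'])
a=grab('scene');save(a,'a9',(200,180,360,340),4)
E
```

```text
[0.6586 0.0212 0.1993] [ 0.3334  0.1104 -1.024 ]
```

View pics/a9.png

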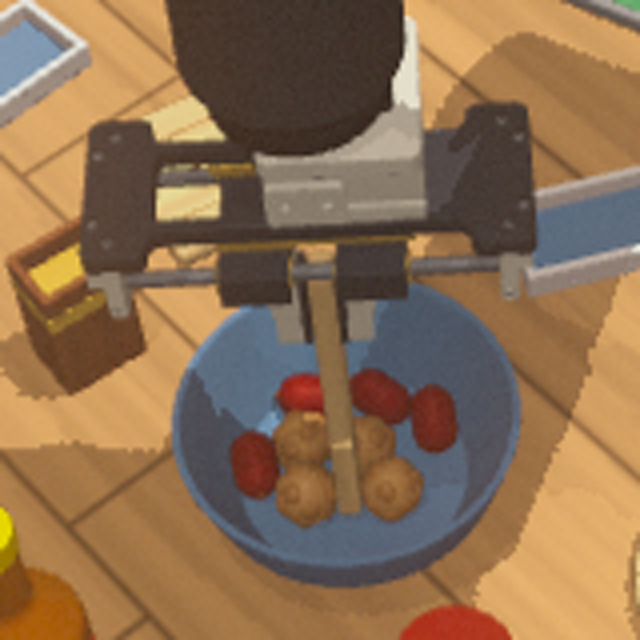

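{"api": "step_arm", "payload": {"commands": "0 -1.5 0 0 0 0; 0 0 -20 0 0 0; 0 0 -50 0 0 0; -25 0 -50 0 0 0; -40 0 -10 0 0 0; -40 0 0 0 0 0; 0 0 0 0 0 0"}}

```text
t: 23.95
eef_pos: [0.5885, -0.0602, 0.3306]
ee_rot: [3.139, -0.002, 0.879]
force: [0.4, 0.1, -0.4]
width: 0.0127
```

```bash
python3 look.py l3
```

```text
24.0 [ 0.5894 -0.0594  0.3302] [ 3.1392 -0.0023  0.879 ]
crop 235 37
```

View pics/l3.png

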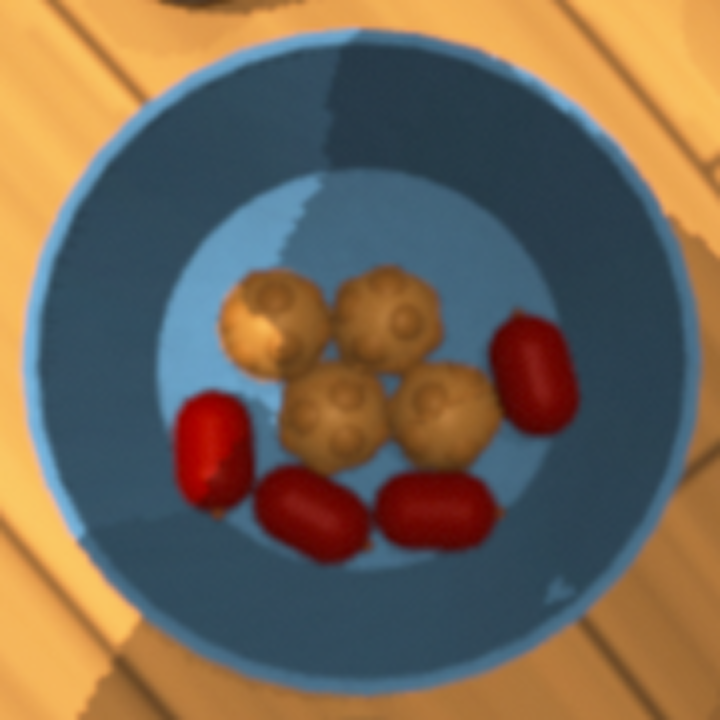

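```bash
python3 - <<'E'
from pos import *
Y=.88
coords([(275,323),(388,320),(333,415),(445,415),(535,375),(437,510),(312,515),(213,450)],(235,37),Y)
plan([(go(-9,42,125,Y),Y),(go(-9,42,26,Y),Y),(go(-9,26,20,Y),Y),(go(-7,0,14,Y),Y)],vmax=40)
E
```

```text
(275, 323) [-24.2  12. ] r 27.1
(388, 320) [ 7.8 12.7] r 14.9
(333, 415) [ -7.8 -14.7] r 16.7
(445, 415) [ 24.  -14.6] r 28.1
(535, 375) [49.7 -2.7] r 49.8
(437, 510) [ 21.8 -42.1] r 47.4
(312, 515) [-14.  -43.5] r 45.7
(213, 450) [-42.2 -24.4] r 48.7
32.9 -2.2 7.1 0.001 -0.001 -0; 33 -2.1 7.1 0 -0 -0; 32.9 -2.2 7.1 0.001 -0.001 -0.001; 32.9 -2.1 7 0 -0 0; 0 -0 33 0 -0 0; 0 -0 33 0 -0 0; 0 -0 33 0 -0 0; -16 -0 6 0 -0 0
-26 2 6 0 -0 0
9 rows
```

{"api": "step_arm", "payload": {"commands": "44 -3 9 0 0 0; 44 -3 9 0 0 0; 44 -3 9 0 0 0; 0 0 30 0 0 0; 0 0 40 0 0 0; 0 0 28 0 0 0; -8 0 3 0 0 0; -8 0 3 0 0 0"}}

```text
t: 25.0
eef_pos: [0.6577, 0.0367, 0.1992]
ee_rot: [3.139, -0.002, 0.881]
force: [-0.1, 0.4, -0.1]
width: 0.0129
```

{"api": "step_arm", "payload": {"commands": "-6 0.5 2 0 0 0; -6 0.5 1 0 0 0; -6 0.5 1 0 0 0; -5 0.5 1 0 0 0; -4 0.5 1 0 0 0; -4 0.5 0 0 0 0; -4 0.5 0 0 0 0; 0 0 0 0 0 0"}}

```text
t: 26.0
eef_pos: [0.6372, 0.0068, 0.1923]
ee_rot: [3.14, -0.0, 0.88]
force: [-0.1, -0.0, -0.8]
width: 0.0129
```

```bash
python3 - <<'E'
from h import *
s=get_state();print(s['eef_pos'],s['force'])
a=grab('scene');save(a,'a10',(200,180,360,340),4)
E
```

```text
[0.6372 0.0068 0.1923] [-0.0907 -0.0462 -0.7512]
```

View pics/a10.png

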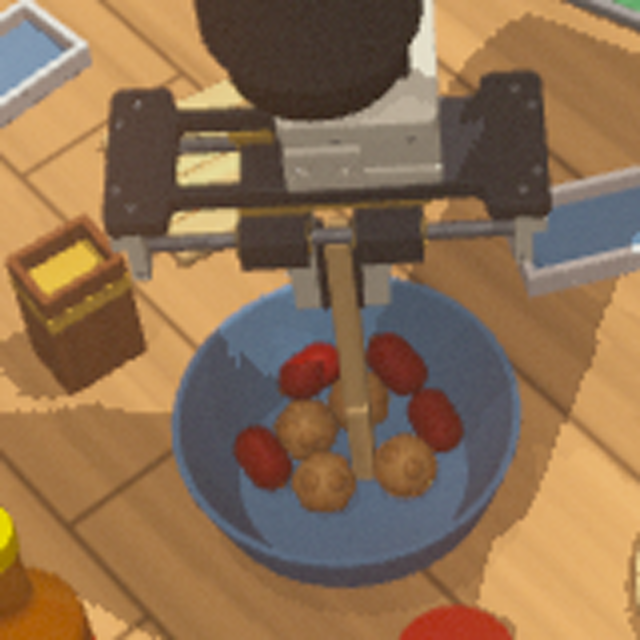

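{"api": "step_arm", "payload": {"commands": "-4 0.5 0 0 0 0; -4 0.5 0 0 0 0; 0 0 0 0 0 0; 0 0 -20 0 0 0; 0 0 -50 0 0 0; -20 0 -55 0 0 0; -40 0 -10 0 0 0; 0 0 0 0 0 0"}}

```text
t: 27.05
eef_pos: [0.594, -0.0472, 0.3296]
ee_rot: [3.138, -0.004, 0.879]
force: [0.4, -0.1, -1.0]
width: 0.013
```

```bash
python3 look.py l4
```

```text
27.1 [ 0.5944 -0.0465  0.3284] [ 3.1391 -0.0026  0.879 ]
crop 238 49
```

View pics/l4.png

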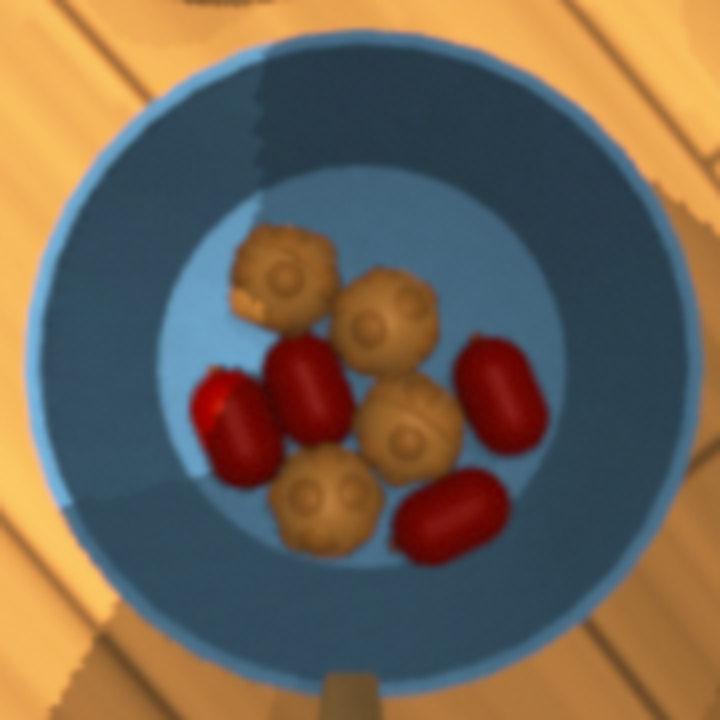

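```bash
python3 - <<'E'
from pos import *
coords([(285,278),(387,322),(410,428),(327,500)],(238,49),.88)
coords([(302,370),(314,410),(232,408),(247,450),(429,525),(471,505),(492,375),(508,415)],(238,49),.88,.033)
plan([([.64,-.1,.33],.4),([.6958,-.1615,.31],-.05)])
E
```

```text
(285, 278) [-21.7  24.8] r 33.0
(387, 322) [ 7.2 12. ] r 14.0
(410, 428) [ 13.7 -18.4] r 23.0
(327, 500) [-10.  -39.2] r 40.5
(302, 370) [-17.   -1.7] r 17.1
(314, 410) [-13.6 -13.3] r 19.1
(232, 408) [-37.2 -12.5] r 39.2
(247, 450) [-33.  -24.7] r 41.2
(429, 525) [ 19.5 -46.7] r 50.6
(471, 505) [ 31.6 -40.8] r 51.6
(492, 375) [37.4 -2.9] r 37.5
(508, 415) [ 42.1 -14.4] r 44.5
-4 23.1 -0.5 0.001 -0.001 0.16; -0.3 23.4 -0.5 0 -0.001 0.159; 3.4 23.2 -0.5 0.001 -0.001 0.16; 9.1 26.1 6.7 -0 -0 0.15; 13 24.5 6.6 -0 -0 0.15; 16.5 22.3 6.7 -0 -0 0.15
6 rows
```

{"api": "step_arm", "payload": {"commands": "-4 23 -0.5 0 -0.001 0.16; 0 23.5 -0.5 0 -0.001 0.16; 3.5 23 -0.5 0.001 -0.001 0.16; 9 26 6.5 0.001 0 0.15; 13 24.5 6.5 0 0 0.15; 16.5 22.5 6.5 0 0 0.15; 0 0 0 0 0 0; 0 0 0 0 0 0"}}

```text
t: 28.1
eef_pos: [0.6965, -0.16, 0.3083]
ee_rot: [3.141, 0.003, -0.048]
force: [0.5, -0.2, -0.3]
width: 0.0129
```

```bash
python3 - <<'E'
from h import *
s=get_state();print(s['eef_pos'],s['ee_rot'])
a=grab('scene');b=grab('side');w=grab('wrist')
save(a,'p1',(180,170,260,290),5);save(b,'p2',(380,190,480,350),4);save(w,'p3')
plan([([.6958,-.1615,.30],-.05)])
E
```

```text
[ 0.6965 -0.16    0.3083] [ 3.1415  0.0029 -0.048 ]
-0.5 1.8 9.9 0 0.001 0.002
1 rows
```

View pics/p1.png

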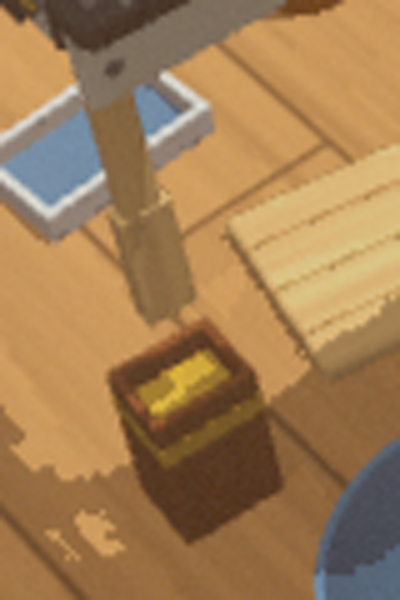

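View pics/p2.png

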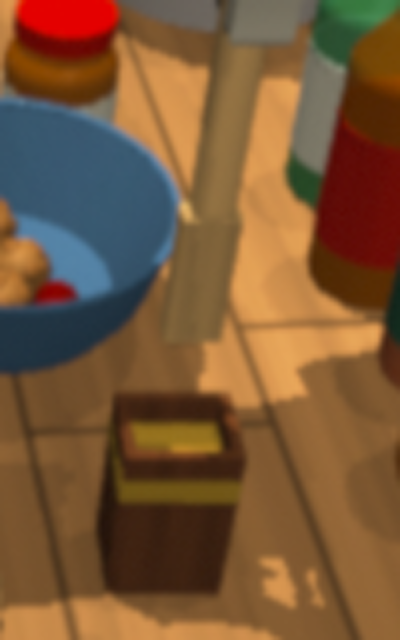

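View pics/p3.png

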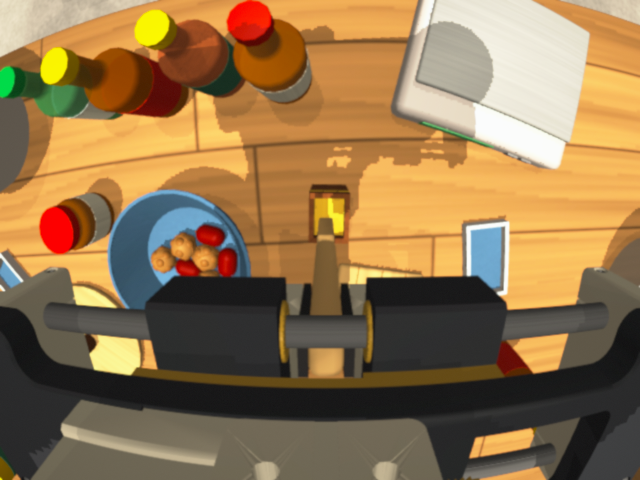

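```bash
python3 - <<'E'
from h import *
import pickle
a,b=pickle.load(open('v0.pkl','rb'))
print(tri([(a,(213.6,232.4)),(b,(428.2,273.7))]),tri([(a,(208.5,211)),(b,(432,243.7))]))
E
```

```text
[ 0.6968 -0.158   0.1303] [ 0.6942 -0.1597  0.1939]
```

{"api": "step_arm", "payload": {"commands": "-0.5 1.5 20 0 0 0; 0 0 30 0 0 0; 0 0 30 0 0 0; 0 0 25 0 0 0; 0 0 15 0 0 0; 0 0 3 0 0 0; 0 0 0 0 0 0"}}

```text
t: 29.12
eef_pos: [0.6962, -0.1619, 0.1874]
ee_rot: [3.141, -0.0, -0.049]
force: [-0.5, -0.7, -0.9]
width: 0.0125
```

{"api": "step_arm", "payload": {"commands": "0 0 3 0 0 0; 0 0 1.5 0 0 0; 0 0 0 0 0 0"}}

```text
t: 29.5
eef_pos: [0.6958, -0.162, 0.182]
ee_rot: [3.142, 0.001, -0.05]
force: [0.5, -0.2, -0.4]
width: 0.0125
```

{"api": "step_arm", "payload": {"commands": "0 0 0 0 0 0; 0 0 0 0 0 0; 0 0 0 0 0 0; 0 0 -25 0 0 0; 0 0 -50 0 0 0; 0 0 -50 0 0 0", "jaw": 45}}

```text
t: 30.25
eef_pos: [0.6957, -0.162, 0.3082]
ee_rot: [3.141, 0.002, -0.05]
force: [0.0, -0.4, 0.4]
width: 0.0449
```

```bash
python3 - <<'E'
from h import *
a=grab('scene');save(a,'p4',(180,170,260,290),5)
plan([([.46,.30,.33],-1.0)],vmax=57)
E
```

```text
-26 -45.1 -1.6 -0 -0.001 0.095; -30.2 -42.4 -1.6 -0 -0.001 0.095; -34.1 -39.3 -1.6 -0.001 -0.001 0.095; -37.6 -35.9 -1.6 0 -0.001 0.095; -40.9 -32.2 -1.5 0 -0.001 0.095; -43.8 -28.2 -1.5 -0 -0.001 0.096; -46.2 -23.9 -1.5 -0 -0.001 0.095; -48.3 -19.3 -1.4 -0 -0 0.095
-50 -14.7 -1.4 -0.001 -0.001 0.095; -51.1 -9.9 -1.4 0 -0.001 0.095
10 rows
```

View pics/p4.png

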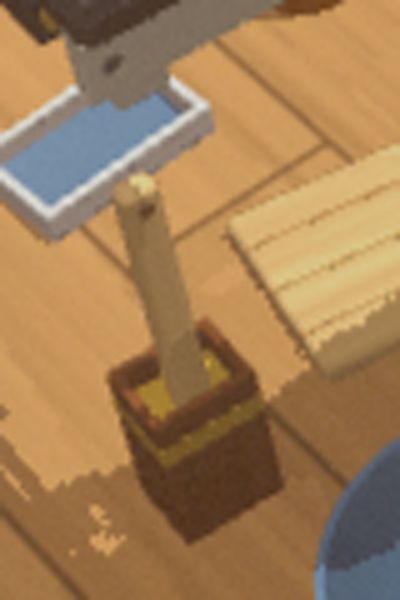

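Paddle stands upright in the holder again. Now the lid.

{"api": "step_arm", "payload": {"commands": "-26 -45 -1.5 0 -0.001 0.095; -30 -42.5 -1.5 0 -0.001 0.095; -34 -39.5 -1.5 0 -0.001 0.095; -37.5 -36 -1.5 0 -0.001 0.095; -41 -32 -1.5 0 -0.001 0.095; -44 -28 -1.5 0 -0.001 0.095; -46 -24 -1.5 0 -0.001 0.095; -48.5 -19.5 -1.5 0 0 0.095"}}

```text
t: 31.3
eef_pos: [0.5052, 0.21, 0.3204]
ee_rot: [3.139, 0.007, -0.813]
force: [1.2, 0.3, -0.2]
width: 0.045
```

{"api": "step_arm", "payload": {"commands": "-50 -14.5 -1.5 0 0 0.095; -51 -10 -1.5 0 -0.001 0.095; 0 0 0 0 0 0; 0 0 0 0 0 0", "jaw": 60}}

```text
t: 31.8
eef_pos: [0.4583, 0.3012, 0.3237]
ee_rot: [3.137, 0.007, -0.998]
force: [-0.2, -0.0, -0.6]
width: 0.0599
```

```bash
python3 - <<'E'
from h import *
import pickle
w=grab('wrist');print(get_state()['eef_pos'],get_state()['ee_rot']);save(w,'w8');pickle.dump(w,open('w8.pkl','wb'))
E
```

```text
[0.4586 0.3007 0.3237] [ 3.1365  0.0071 -0.9993]
```

View pics/w8.png

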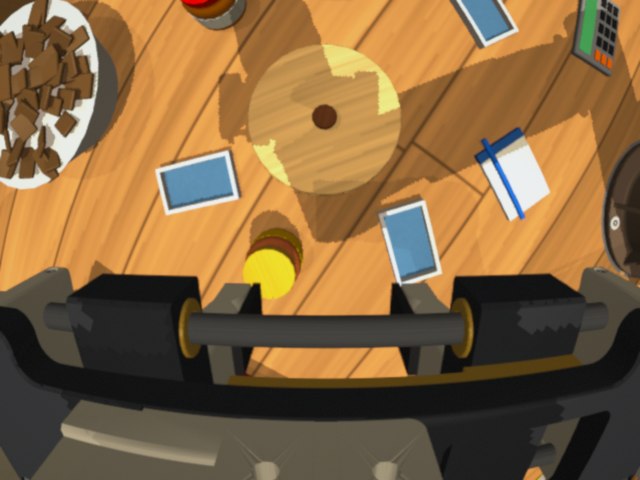

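```bash
python3 - <<'E'
from bowl import *
import pickle
w=pickle.load(open('w8.pkl','rb'))
r=least_squares(lambda p:ext(w,circ(*p,.092,.015))-[248,401,45,194.5],[.51,.217]);print('lid',r.x,r.fun)
print('knob',plane(w,(324.5,117),.045))
plan([([.5125,.2172,.16],-1.0),([.5125,.2172,.0465],-1)])
E
```

```text
lid [0.5123 0.2155] [-1.1481  1.1539 -1.3075  1.2639]
knob [[0.5124 0.2157 0.045 ]]
25.1 -0.2 40.7 0.001 0.002 0; 25.1 -0.2 40.8 0.002 0.002 0; 25 -0.2 40.9 0.001 0.001 0.001; 24.9 -0.1 40.8 0.001 0.002 -0; -0 0 37.8 0 0 -0; -0 0 37.9 0 0 -0; -0 0 37.8 0 0 -0
7 rows
```

{"api": "step_arm", "payload": {"commands": "25.5 0.5 40.5 0.001 0.002 0; 25.5 0.5 41 0.001 0.002 0; 25.5 0.5 41 0.001 0.001 0; 25.5 0.5 41 0.001 0.002 0; 0 0 37 0 0 0; 0 0 37 0 0 0; 0 0 29 0 0 0; 0 0 8 0 0 0"}}

```text
t: 32.85
eef_pos: [0.5106, 0.2126, 0.0471]
ee_rot: [3.137, -0.0, -1.002]
force: [0.7, 0.0, -0.5]
width: 0.0601
```

```bash
python3 - <<'E'
from h import *
a=grab('wrist');s=get_state();print(s['eef_pos'],s['ee_rot'],s['force'])
E
```

```text
[0.5107 0.213  0.0472] [ 3.1379 -0.0003 -1.0011] [-0.0993  0.0916 -0.5036]
```

{"api": "step_arm", "payload": {"commands": "-1.4 -2.8 0 0 0 0; 0 0 0 0 0 0"}}

```text
t: 33.15
eef_pos: [0.5136, 0.2179, 0.0501]
ee_rot: [-3.14, 0.0, -1.0]
force: [0.6, -0.1, 0.2]
width: 0.0596
```

{"api": "step_arm", "payload": {"commands": "0 0 0 0 0 0; 0 0 0 0 0 0; 0 0 0 0 0 0; 0 0 0 0 0 0", "jaw": 0, "grip_force": 40}}

```text
t: 33.65
eef_pos: [0.5126, 0.2172, 0.0488]
ee_rot: [3.141, 0.0, -1.0]
force: [-0.8, -0.1, 1.8]
width: 0.027
```

{"api": "step_arm", "payload": {"commands": "0 0 -15 0 0 0; 0 0 -40 0 0 0; 0 0 -50 0 0 0; 0 0 -30 0 0 0; 40 0 0 0 0 0; 50 0 0 0 0 0; 50 0 0 0 0 0; 20 0 0 0 0 0"}}

```text
t: 34.65
eef_pos: [0.5999, 0.0804, 0.1843]
ee_rot: [3.141, 0.0, -1.002]
force: [1.0, 0.4, -2.0]
width: 0.027
```

```bash
python3 - <<'E'
from bowl import *
a=grab('scene');save(a,'a11',(230,170,530,440),2.6)
w=grab('wrist');s=get_state();p=s['eef_pos'];print(p,s['ee_rot'],s['force'],s['width'])
save(w,'w9')
E
```

```text
[0.5997 0.0809 0.1839] [ 3.1402  0.0002 -1.0024] [-0.569  -0.1458 -1.2811] 0.027342236527485037
```

View pics/w9.png

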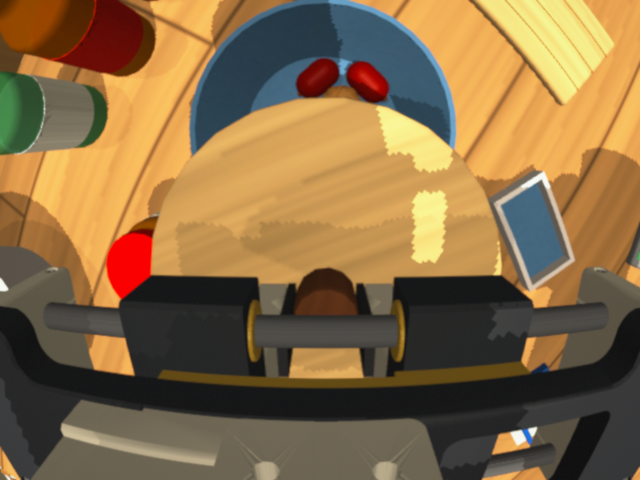

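View pics/a11.png

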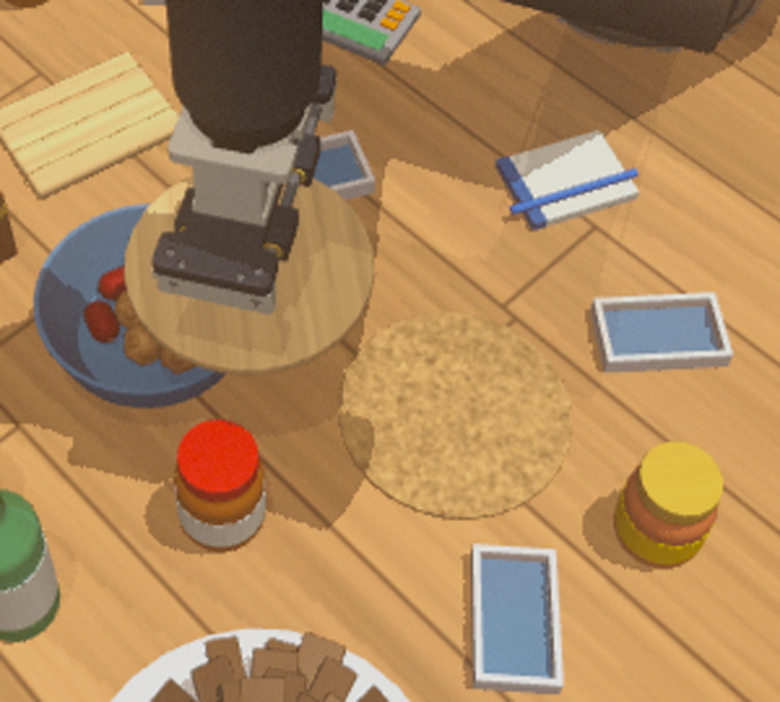

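```bash
python3 - <<'E'
from bowl import *
w=grab('wrist');s=get_state();p=s['eef_pos'];R=toolT()[:3,:3]
im=w['frame']
save(w,'z15',(150,0,500,140),2.2)
q=plane(w,(325.5,97.5),p[2]-.0297)[0];print('lid edge tool',R.T@(q-p)*1000)
r=least_squares(lambda c:(ext(w,circ(*c,.0885,.078))-[190.5,456,1,0])[:3],[.646,.009]);print('bowl',r.x,r.fun, p)
r=least_squares(lambda c:(ext(w,circ(*c,.092,p[2]-.0297))-[151.5,502.5,97,0])[:3],[.6,.08]);print('lid',r.x,r.fun)
E
```

```text
lid edge tool [93.614   0.6328 29.659 ]
bowl [0.644  0.0132] [-0.8455  0.8407  0.0403] [0.5992 0.0819 0.1839]
lid [0.5985 0.0799] [-4.6349  4.6764  1.1141]
```

View pics/z15.png

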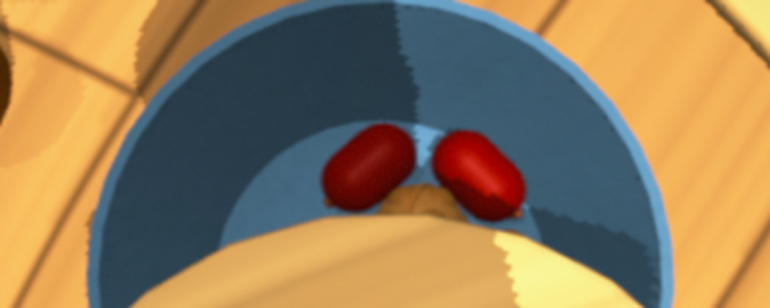

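```bash
python3 - <<'E'
from bowl import *
import pickle
a,b=pickle.load(open('v0.pkl','rb'))
r=least_squares(lambda p:ext(b,circ(*p,.0885,.078))-[337.4,425,214.8,267.8],[.646,.006]);print('side',r.x,r.fun)
w=pickle.load(open('wl.pkl','rb'))
# l4 crop (238,49): left 26,right 702,top 30,bottom 697
e=np.array([26/4+238,702/4+238,30/4+49,697/4+49])
for f,e in [(w,e)]:
    r=least_squares(lambda p:ext(f,circ(*p[:2],.0885*p[2],.078))-e,[.646,.009,1]);print('l4',r.x,r.fun)
w=pickle.load(open('w4.pkl','rb'))[1]
r=least_squares(lambda p:ext(w,circ(*p[:2],.0885*p[2],.078))-[237,408,52,219],[.646,.009,1]);print('w4',r.x,r.fun)
E
```

```text
side [0.6475 0.009 ] [-1.0008  0.9759 -0.5557  0.1926]
l4 [0.6471 0.009  0.9937] [ 0.0002 -0.0002 -0.0002  0.0002]
w4 [0.6467 0.0088 0.9807] [ 0.3684 -0.3663 -0.3839  0.3619]
```

{"api": "step_arm", "payload": {"commands": "30 -1 0 0 0 0; 40 0 0 0 0 0; 14.8 0 0 0 0 0; 0 0 0 0 0 0; 0 0 20 0 0 0; 0 0 20 0 0 0; 0 0 12 0 0 0; 0 0 0 0 0 0"}}

```text
t: 35.8
eef_pos: [0.6451, 0.0125, 0.1311]
ee_rot: [3.139, 0.001, -0.999]
force: [-0.2, -1.7, -1.2]
width: 0.0276
```

```bash
python3 - <<'E'
from bowl import *
w=grab('wrist');s=get_state();p=s['eef_pos'];print(p,s['ee_rot'],s['force'])
save(w,'w10')
b=grab('side');a=grab('scene');save(b,'b10',(320,190,460,310),5);save(a,'a12',(200,180,360,340),4)
E
```

```text
[0.6457 0.0124 0.1319] [ 3.1403  0.0001 -0.999 ] [ 0.4434  1.1123 -1.4177]
```

View pics/b10.png

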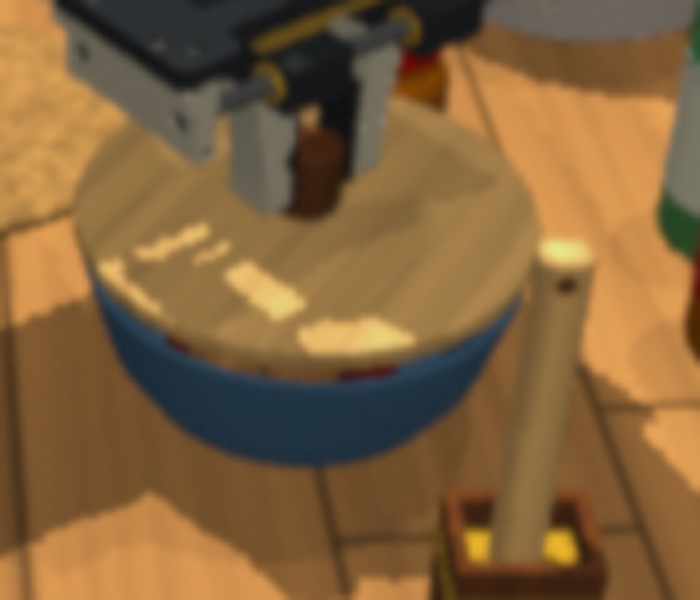

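View pics/a12.png

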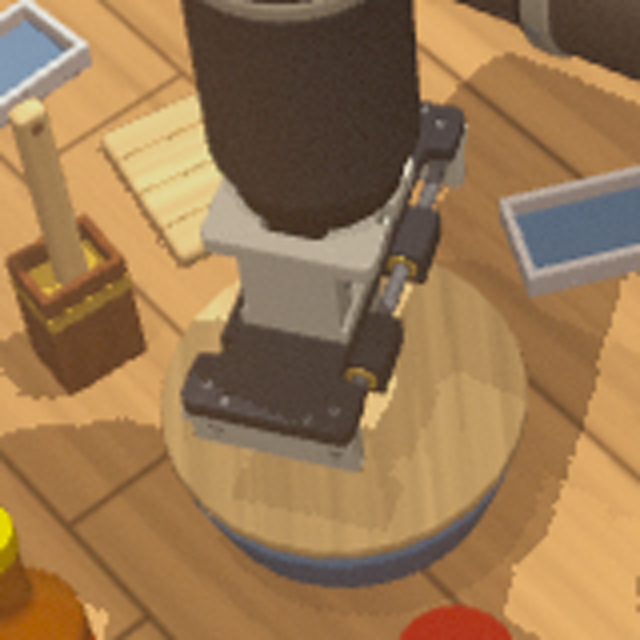

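```bash
python3 - <<'E'
from bowl import *
import pickle
a,b=pickle.load(open('v0.pkl','rb'))
def cyl(x,y,z0): return np.r_[circ(x,y,.092,z0),circ(x,y,.092,z0+.01)]
z=.088
r=least_squares(lambda p:(ext(b,cyl(*p,z))-[75/5+320,540/5+320,0,363/5+190])[[0,1,3]],[.646,.009]);print('side',r.x,r.fun)
r=least_squares(lambda p:(ext(a,cyl(*p,z))-[162/4+200,526/4+200,0,559/4+180])[[0,1,3]],[.646,.009]);print('scene',r.x,r.fun)
r=least_squares(lambda p:(ext(a,circ(*p,.0885,.078))-[172/4+200,521/4+200,272/4+180,586/4+180])[[0,1,2]],[.646,.009]);print('scene bowl',r.x,r.fun)
s=get_state();print(s['eef_pos'])
E
```

```text
side [0.6478 0.0163] [-0.4175  0.4046 -0.0958]
scene [0.6463 0.0097] [-0.6458  0.6492 -0.0709]
scene bowl [0.6473 0.0105] [-0.158   0.1577 -0.0198]
[0.6463 0.0122 0.1327]
```

{"api": "step_arm", "payload": {"commands": "1.5 0.4 4 0 0 0; 0 0 4 0 0 0; 0 0 1 0 0 0; 0 0 0 0 0 0"}}

```text
t: 36.45
eef_pos: [0.6462, 0.0102, 0.1226]
ee_rot: [3.14, 0.0, -1.0]
force: [-0.1, 0.4, -2.1]
width: 0.0271
```

{"api": "step_arm", "payload": {"commands": "0 0 1 0 0 0; 0 0 1 0 0 0; 0 0 0 0 0 0"}}

```text
t: 36.83
eef_pos: [0.6464, 0.0103, 0.1217]
ee_rot: [3.141, -0.0, -0.999]
force: [-2.6, 1.0, 4.2]
width: 0.0273
```

{"api": "step_arm", "payload": {"commands": "0 0 -1 0 0 0; 0 0 0 0 0 0; 0 0 0 0 0 0; 0 0 -30 0 0 0; 0 0 -50 0 0 0; 0 0 -50 0 0 0; 0 0 -50 0 0 0; 0 0 0 0 0 0", "jaw": 60}}

```text
t: 37.83
eef_pos: [0.6484, 0.0105, 0.3069]
ee_rot: [-3.135, -0.003, -0.999]
force: [0.2, -0.5, -1.3]
width: 0.0601
```

```bash
cat > dishes.py <<'E'
from fit import *
import pickle,sys
a=grab('scene');b=grab('side');pickle.dump((a,b),open('vd.pkl','wb'))
save(a,sys.argv[1]+'a');save(b,sys.argv[1]+'b')
K=[(.607,.364),(.6186,-.364),(.339,.2855),(.433,-.027),(.343,-.286)]
A=[x['pixel'] for x in recognise(a,'dish1')];B=[x['pixel'] for x in recognise(b,'dish1')]
for nm,f,L in (('scene',a,A),('side',b,B)):
    for p in L:
        m=comp(f,p)
        if m is None or not 300<m.sum()<5000: print(nm,p,'no',None if m is None else m.sum());continue
        q=plane(f,p,.012)[0][:2]; print(nm,np.round(p),*fitdish([(f,m)],q))
print(get_state()['t'],get_state()['eef_pos'],get_state()['ee_rot'])
E
python3 dishes.py d1; python3 - <<'E'
from h import *
import pickle
a,w=pickle.load(open('w4.pkl','rb'));w3=pickle.load(open('w3.pkl','rb'))
for f,L in ((w,[(475,155),(539.5,171.5),(514,276),(448,263.5)]),(w3,[(446.5,90),(522,178),(470.5,232.5),(384.5,150)])):
    C=np.array([plane(f,p,.012)[0] for p in L]);e=C[0]-C[3]+C[1]-C[2];g=C[1]-C[0]+C[2]-C[3];print(C.mean(0),np.arctan2(e[1],e[0]),np.arctan2(g[1],g[0]))
E
```

```text
scene [430. 406.] [0.6071 0.3636 0.7479] 0.10888945661691828
scene [482. 298.] [0.3394 0.2849 2.4482] 0.10125258107494454
scene [353. 238.] [ 0.4337 -0.028   2.6908] 0.10182673320660067
scene [198. 200.] [ 0.6185 -0.3683  3.2083] 0.4189854091236782
scene [319. 162.] [ 0.3423 -0.2887  2.4201] 6.991142993155688
scene [315.9, 355.5] no None
side [242. 198.] [0.3388 0.2878 2.4403] 0.16970458931534135
side [211. 397.] [ 0.3428 -0.2844 -0.711 ] 0.13122283933615714
side [394. 435.] [ 0.6186 -0.3637  0.0726] 0.10076476849513459
side [277. 281.] [ 0.4327 -0.0264  2.6829] 0.127034264591571
38.025 [0.6459 0.0104 0.3003] [ 3.1387  0.0011 -0.9999]
[ 0.5406 -0.2131  0.012 ] -0.22064578936964183 -1.7891645888903145
[ 0.5399 -0.2143  0.012 ] -1.7727946225073437 2.9775892254875598
```

View pics/d1a.png

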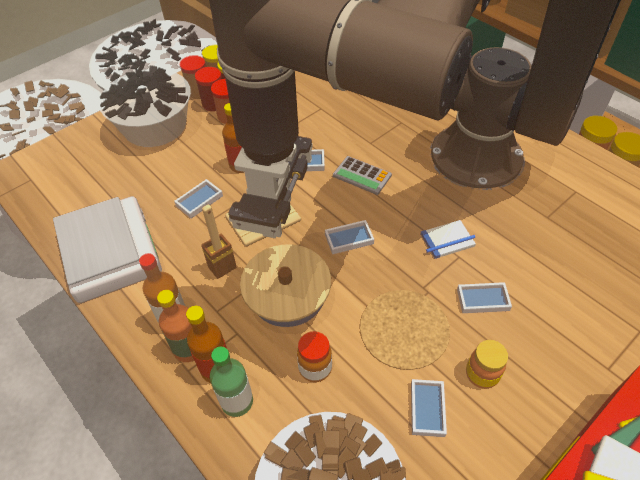

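```bash
python3 - <<'E'
from h import *
plan([([.4328,-.0272,.16],-.457),([.4328,-.0272,.028],-.457)])
E
```

```text
-16.7 39.8 28.2 0.001 0 -0.109; -20.9 37.9 28.2 -0 0.001 -0.108; -24.9 35.3 28.1 0.001 0 -0.109; -28.6 32.4 28.1 0 0 -0.108; -31.9 29.2 28.1 0 0.001 -0.109; -0 -0 44 0 -0 0; -0 -0 44 0 -0 0; -0 -0 44 0 -0 0
8 rows
```

{"api": "step_arm", "payload": {"commands": "-17 40 28 0.001 0 -0.109; -21 38 28 0 0 -0.108; -25 35.5 28 0 0 -0.109; -28.5 32.5 28 0 0 -0.108; -32 29 28 0 0.001 -0.109; 0 0 44 0 0 0; 0 0 20 0 0 0; 0 0 0 0 0 0", "jaw": 87}}

```text
t: 39.02
eef_pos: [0.4312, -0.0277, 0.0959]
ee_rot: [3.138, 0.003, -0.457]
force: [0.1, 0.1, -0.1]
width: 0.0869
```

```bash
python3 - <<'E'
from h import *
w=grab('wrist');s=get_state();print(s['eef_pos'],s['ee_rot'],s['width']);save(w,'w11')
plan([([.4328,-.0272,.028],-.457)])
E
```

```text
[ 0.4323 -0.0273  0.0971] [ 3.1393  0.0011 -0.4567] 0.08659889125016851
0.2 -0.3 34.5 0.001 0.001 0; 0.2 -0.2 34.6 0.001 0 0
2 rows
```

View pics/w11.png

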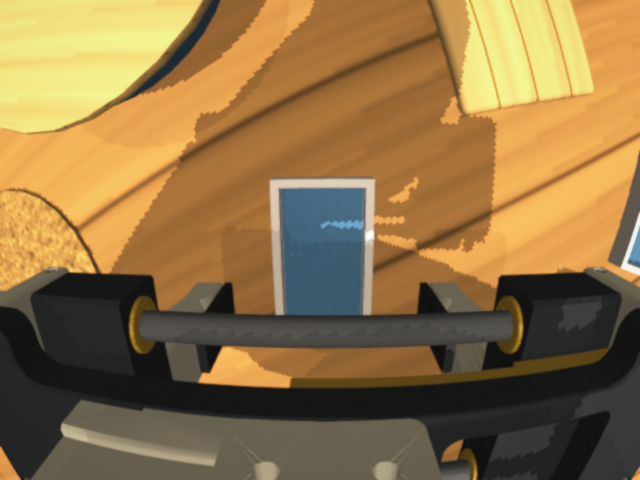

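```bash
python3 - <<'E'
from h import *
w=grab('wrist');s=get_state();T=toolT(s)
for p in [(270,180),(375,178),(323,178.5)]:
    print((T[:3,:3].T@(plane(w,p,.018)[0]-T[:3,3]))*1000)
E
```

```text
[ 50.8614 -30.574   79.7742]
[51.9392 29.7515 79.8295]
[51.4361 -0.0923 79.8021]
```

{"api": "step_arm", "payload": {"commands": "1.5 0 30 0.001 0 0; 0 0 25 0.001 0 0; 0 0 11 0 0 0; 0 0 3 0 0 0; 0 0 0 0 0 0", "grip_force": 30}}

```text
t: 39.75
eef_pos: [0.4349, -0.0275, 0.0294]
ee_rot: [-3.139, -0.001, -0.457]
force: [0.5, -0.2, -0.6]
width: 0.0865
```

{"api": "step_arm", "payload": {"commands": "0 0 0 0 0 0; 0 0 0 0 0 0; 0 0 0 0 0 0; 0 0 0 0 0 0; 0 0 0 0 0 0", "jaw": 40}}

```text
t: 40.38
eef_pos: [0.4345, -0.0276, 0.029]
ee_rot: [-3.139, -0.001, -0.457]
force: [-1.1, 0.2, 5.7]
width: 0.0598
```

```bash
python3 - <<'E'
from h import *
s=get_state();p=s['eef_pos'];print(p,s['ee_rot'],s['width'],s['force'])
plan([(p+[0,0,.07],-.457),([.540,-.2135,.105],-.2),([.540,-.2135,p[2]+.018],-.2)])
E
```

```text
[ 0.4345 -0.0276  0.029 ] [-3.1394 -0.001  -0.4567] 0.05979219337577539 [-1.0983  0.1875  5.7238]
0 -0.1 -35 -0.001 -0 0; 0.1 -0 -35 -0.001 -0.001 0; 44.2 30.1 -1.5 -0 -0 -0.064; 42.1 32.8 -1.5 -0 -0 -0.064; 39.9 35.5 -1.5 -0 -0 -0.065; 37.6 38 -1.5 -0 -0 -0.064; 0 -0 29 -0 -0 0; 0 -0 29 -0 -0 0
8 rows
```

{"api": "step_arm", "payload": {"commands": "0 0 -30 -0.001 0 0; 0 0 -40 -0.001 -0.001 0; 44 30 -1.5 0 0 -0.064; 42 33 -1.5 0 0 -0.064; 40 35.5 -1.5 0 0 -0.065; 37.5 38 -1.5 0 0 -0.064; 0 0 0 0 0 0; 0 0 0 0 0 0"}}

```text
t: 41.38
eef_pos: [0.5385, -0.2137, 0.1037]
ee_rot: [-3.141, 0.002, -0.201]
force: [-0.1, 0.4, -1.3]
width: 0.0596
```

```bash
python3 - <<'E'
from h import *
w=grab('wrist');s=get_state();p=s['eef_pos'];print(p,s['ee_rot'],s['width'],s['force']);save(w,'w12')
plan([([.540,-.2135,.043],-.2)])
E
```

```text
[ 0.5386 -0.2132  0.1041] [-3.1414  0.0016 -0.2004] 0.059463907653592225 [ 0.362   0.9755 -1.5428]
0.8 -0 30.6 -0 0.001 -0; 0.7 -0 30.5 -0 0.001 -0
2 rows
```

View pics/w12.png

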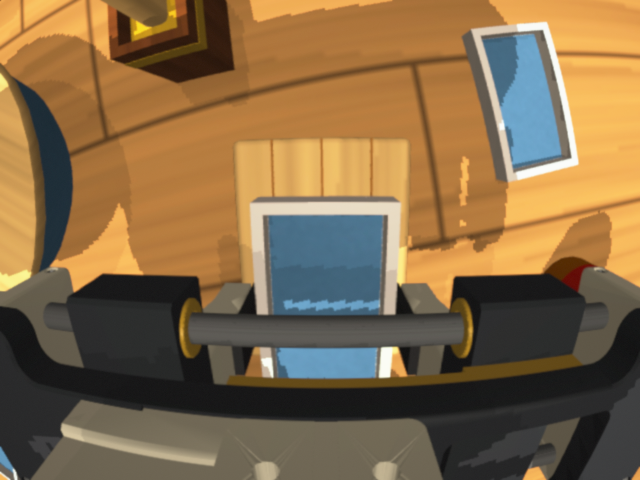

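```bash
python3 - <<'E'
from h import *
w=grab('wrist');s=get_state();T=toolT(s)
for p,z in [((235.5,141),.012),((409,138.5),.012),((322,139.5),.012),((250.5,203),T[2,3]-.011),((401,200.5),T[2,3]-.011),((326,200),T[2,3]-.011)]:
    print((T[:3,:3].T@(plane(w,p,z)[0]-T[:3,3]))*1000)
E
```

```text
[ 74.6569 -53.8141  92.3358]
[75.9308 51.8796 92.3153]
[74.2841 -1.0035 92.3267]
[ 48.4696 -28.7252  10.9499]
[49.42   30.9278 10.9381]
[49.4024  1.2119 10.9435]
```

{"api": "step_arm", "payload": {"commands": "1 -1.5 30 0 0.001 0; 0 0 22 0 0 0; 0 0 8 0 0 0; 0 0 2 0 0 0; 0 0 0 0 0 0"}}

```text
t: 42.1
eef_pos: [0.5412, -0.2121, 0.0435]
ee_rot: [-3.141, -0.002, -0.199]
force: [-0.5, -0.2, -1.5]
width: 0.0597
```

{"api": "step_arm", "payload": {"commands": "0 0 1 0 0 0; 0 0 1 0 0 0; 0 0 0 0 0 0"}}

```text
t: 42.48
eef_pos: [0.541, -0.2124, 0.0411]
ee_rot: [-3.141, -0.002, -0.2]
force: [-0.5, 1.2, 1.1]
width: 0.0603
```

{"api": "step_arm", "payload": {"commands": "0 0 0 0 0 0; 0 0 0 0 0 0; 0 0 0 0 0 0; 0 0 -30 0 0 0; 0 0 -40 0 0 0; 0 0 -40 0 0 0", "jaw": 87}}

```text
t: 43.22
eef_pos: [0.5404, -0.2123, 0.1517]
ee_rot: [3.142, -0.0, -0.2]
force: [-0.0, -0.7, 0.2]
width: 0.0874
```

```bash
python3 - <<'E'
from h import *
w=grab('wrist');save(w,'w13');s=get_state();print(s['eef_pos'],s['ee_rot'])
plan([([.3425,-.286,.10],-.713)])
E
```

```text
[ 0.5432 -0.213   0.1577] [ 3.1411 -0.0082 -0.1986]
-36.6 22.2 11.2 -0 -0.002 0.103; -34 25.9 11.4 -0.001 -0.001 0.103; -31.2 29.2 11.3 0 -0.002 0.103; -28 32.3 11.5 -0 -0.002 0.103; -24.6 34.9 11.5 -0.001 -0.001 0.102
5 rows
```

View pics/w13.png

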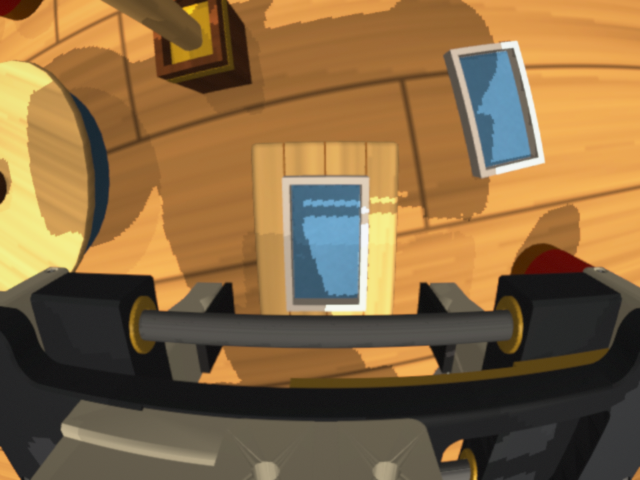

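{"api": "step_arm", "payload": {"commands": "-36.5 22 11 0 0 0.103; -34 26 11 0 0 0.103; -31 29 11.5 0 0 0.103; -28 32.5 11.5 0 0 0.103; -24.5 35 11.5 0 0 0.102; 0 0 0 0 0 0"}}

```text
t: 44.02
eef_pos: [0.3365, -0.2851, 0.0932]
ee_rot: [3.141, 0.002, -0.718]
force: [0.2, -0.1, 0.2]
width: 0.0871
```

```bash
cat > edge.py <<'E'
import sys
from fit import *
# dish near the tool: fit full outline with wrist image, expects dish at world guess
x,y,z0=map(float,sys.argv[1:4]); n=sys.argv[4]
w=grab('wrist');s=get_state();T=toolT(s);print(s['eef_pos'],s['ee_rot'],s['width']);save(w,n)
E
python3 edge.py 0 0 0 w14
```

```text
[ 0.3387 -0.2853  0.0939] [-3.1413 -0.0003 -0.7152] 0.08718559814346494
```

View pics/w14.png

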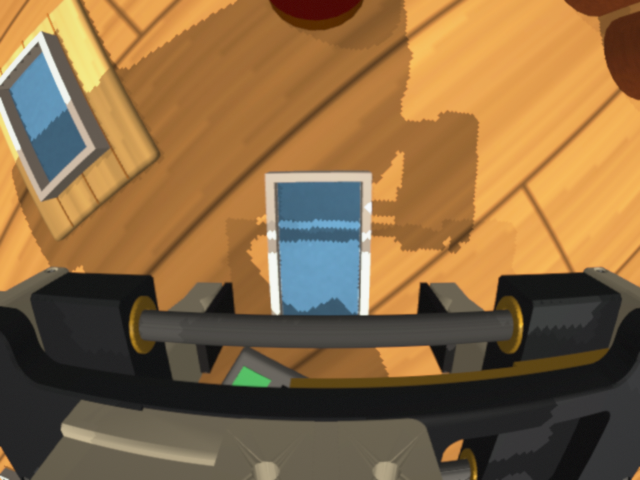

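```bash
cat > fe.py <<'E'
import sys
from h import *
# usage: fe.py z x1 y1 x2 y2 : front corners at height z -> tool coords
z=float(sys.argv[1]);v=list(map(float,sys.argv[2:]))
w=grab('wrist');T=toolT();q=[(T[:3,:3].T@(plane(w,v[i:i+2],z)[0]-T[:3,3]))*1000 for i in range(0,len(v),2)]
for i in range(0,len(q),2):
    a,b=q[i],q[i+1];print('mid x %.1f y %.1f  width %.1f  tilt %.3f'%(*((a+b)/2)[:2],np.linalg.norm(a-b),(b[0]-a[0])/(b[1]-a[1])))
print(T[:3,3])
E
python3 fe.py .018 265 173.5 372 172.5; python3 - <<'E'
from h import *
import pickle
a,b=pickle.load(open('v0.pkl','rb'))
print(plane(a,[(334,178),(345,155),(391,172),(379,194)],.01))
T=toolT();print([(T@np.array([0,y,.025,1]))[:2] for y in(-.065,-.044,.044,.065)])
E
```

```text
mid x 54.8 y -2.4  width 60.5  tilt 0.006
[ 0.3401 -0.2854  0.0943]
[[ 0.3324 -0.187   0.01  ]
 [ 0.2553 -0.2278  0.01  ]
 [ 0.2137 -0.1036  0.01  ]
 [ 0.2895 -0.072   0.01  ]]
[array([ 0.3827, -0.2362]), array([ 0.3689, -0.2521]), array([ 0.3113, -0.3186]), array([ 0.2975, -0.3345])]
```

{"api": "step_arm", "payload": {"commands": "4 -2.5 20 0 0 0; 0 0 10 0 0 0; 0 0 0 0 0 0; 0 0 0 0 0 0"}}

```text
t: 44.62
eef_pos: [0.345, -0.2857, 0.0644]
ee_rot: [-3.141, -0.001, -0.713]
force: [0.1, 0.5, -0.0]
width: 0.087
```

```bash
python3 edge.py 0 0 0 w15
```

```text
[ 0.3451 -0.2858  0.0645] [-3.141  -0.0012 -0.7133] 0.08726111404005485
```

View pics/w15.png

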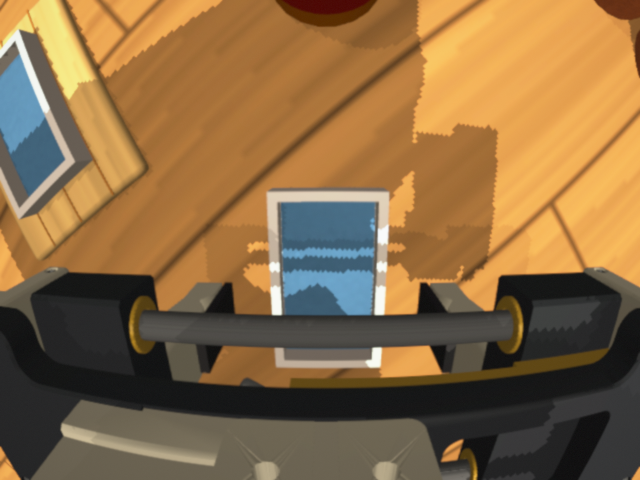

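```bash
python3 fe.py .018 267.5 190 388 189.5
```

```text
mid x 49.9 y 1.7  width 59.0  tilt 0.005
[ 0.345  -0.2858  0.0646]
```

{"api": "step_arm", "payload": {"commands": "0 1.5 20 0 0 0; 0 0 12 0 0 0; 0 0 3.5 0 0 0; 0 0 0 0 0 0"}}

```text
t: 45.22
eef_pos: [0.3438, -0.2869, 0.0286]
ee_rot: [-3.141, -0.0, -0.714]
force: [-0.1, -0.2, -0.7]
width: 0.087
```

{"api": "step_arm", "payload": {"commands": "0 0 0 0 0 0; 0 0 0 0 0 0; 0 0 0 0 0 0; 0 0 0 0 0 0", "jaw": 40}}

```text
t: 45.72
eef_pos: [0.3439, -0.2869, 0.0288]
ee_rot: [-3.141, -0.001, -0.714]
force: [-0.3, 1.2, 3.0]
width: 0.0596
```

```bash
python3 - <<'E'
from h import *
s=get_state();p=s['eef_pos'];print(p,s['ee_rot'],s['width'],s['force'])
plan([(p+[0,0,.06],-.713),([.5405,-.2127,.125],-.2)])
E
```

```text
[ 0.3439 -0.2869  0.0288] [-3.1409 -0.0011 -0.7138] 0.05964781760102135 [-0.2831  1.1553  2.9747]
0 -0 -30 -0 -0.001 -0; 0 -0 -30 -0.001 -0 -0.001; 25.1 -46.2 -9.1 0 0 -0.128; 30.7 -42.6 -9 0 0 -0.128; 36 -38.4 -9.1 0 0 -0.129; 40.5 -33.4 -9 0 0 -0.128
6 rows
```

{"api": "step_arm", "payload": {"commands": "0 0 -25 0 0 0; 0 0 -35 0 0 0; 25 -46 -9 0 0 -0.128; 30.5 -42.5 -9 0 0 -0.128; 36 -38.5 -9 0 0 -0.129; 40.5 -33.5 -9 0 0 -0.128; 0 0 0 0 0 0; 0 0 0 0 0 0"}}

```text
t: 46.72
eef_pos: [0.5392, -0.2124, 0.1239]
ee_rot: [-3.141, 0.001, -0.201]
force: [-0.4, -0.3, -1.0]
width: 0.0594
```

```bash
python3 edge.py 0 0 0 w16
```

```text
[ 0.5388 -0.2127  0.1241] [-3.1414  0.0009 -0.2017] 0.059505896145002936
```

View pics/w16.png

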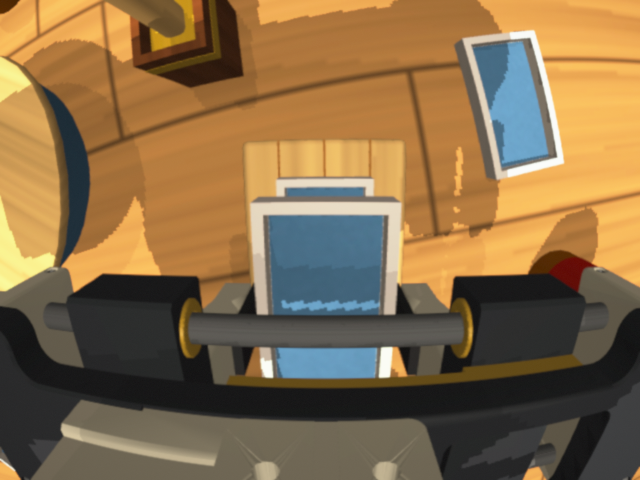

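```bash
python3 fe.py .1131 250.5 202 402 200; python3 fe.py .030 277 180 373.5 178.5;  python3 fe.py .012 244.5 143 404.5 141
```

```text
mid x 49.4 y 0.7  width 60.2  tilt 0.014
[ 0.5388 -0.2129  0.1243]
mid x 50.1 y 0.4  width 59.4  tilt 0.016
[ 0.5388 -0.213   0.1245]
mid x 74.0 y -0.0  width 106.1  tilt 0.012
[ 0.539  -0.2131  0.1246]
```

{"api": "step_arm", "payload": {"commands": "0.7 0 30 0 0 0; 0 0 20 0 0 0; 0 0 10 0 0 0; 0 0 2 0 0 0; 0 0 0 0 0 0"}}

```text
t: 47.55
eef_pos: [0.5411, -0.213, 0.0633]
ee_rot: [-3.142, -0.002, -0.201]
force: [0.2, -0.2, -0.7]
width: 0.0598
```

{"api": "step_arm", "payload": {"commands": "0 -0.4 2.5 0 0 0; 0 0 1 0 0 0; 0 0 1 0 0 0; 0 0 0 0 0 0"}}

```text
t: 48.05
eef_pos: [0.5409, -0.2124, 0.0588]
ee_rot: [-3.142, -0.001, -0.201]
force: [-1.7, 1.6, 5.1]
width: 0.0598
```

{"api": "step_arm", "payload": {"commands": "0 0 0 0 0 0; 0 0 0 0 0 0; 0 0 0 0 0 0; 0 0 -30 0 0 0; 0 0 -40 0 0 0; 0 0 -20 0 0 0; 0 0 0 0 0 0", "jaw": 87}}

```text
t: 48.92
eef_pos: [0.5418, -0.2126, 0.15]
ee_rot: [-3.141, -0.004, -0.201]
force: [-0.8, 1.1, -0.5]
width: 0.0869
```

```bash
python3 - <<'E'
from h import *
w=grab('wrist');save(w,'w17');s=get_state();print(s['eef_pos'],s['ee_rot'])
plan([([.6186,-.364,.12],.071),([.6186,-.364,.07],.071)])
E
```

```text
[ 0.541  -0.2124  0.1487] [-3.1411 -0.0021 -0.2009]
26.6 33.3 7.2 -0 -0.001 -0.068; 24.2 35 7.2 -0 -0 -0.068; 21.8 36.5 7.2 -0 -0.001 -0.068; 19.3 38 7.1 -0 -0 -0.068; 0 0 50 -0 -0 0
5 rows
```

View pics/w17.png

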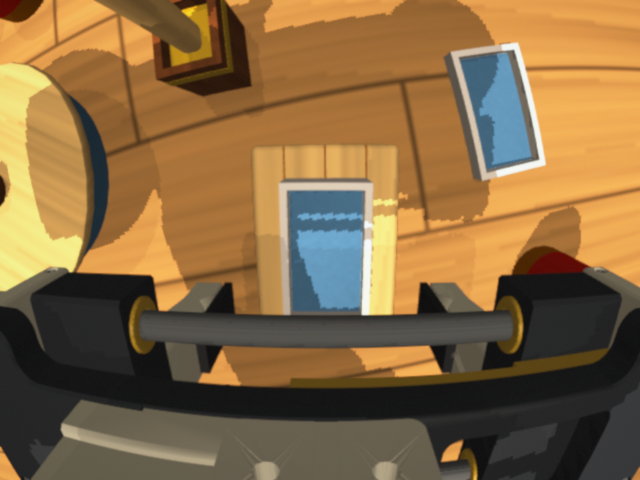

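Pile of two looks square. Next dish (right of the board).

{"api": "step_arm", "payload": {"commands": "26.5 33.5 7 0 0 -0.068; 24 35 7 0 0 -0.068; 22 36.5 7 0 0 -0.068; 19.5 38 7 0 0 -0.068; 0 0 30 0 0 0; 0 0 20 0 0 0; 0 0 0 0 0 0; 0 0 0 0 0 0"}}

```text
t: 49.98
eef_pos: [0.6189, -0.3639, 0.0711]
ee_rot: [3.141, -0.001, 0.072]
force: [0.6, -0.5, 0.5]
width: 0.0873
```

```bash
python3 edge.py 0 0 0 w18
```

```text
[ 0.6192 -0.364   0.0716] [ 3.1406 -0.0023  0.0721] 0.08710930728346572
```

View pics/w18.png

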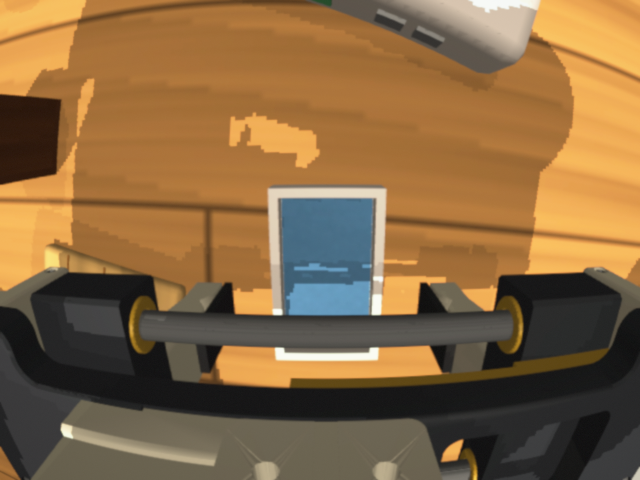

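```bash
python3 fe.py .018 268 188 386 187
```

```text
mid x 49.5 y 1.3  width 60.0  tilt 0.009
[ 0.6193 -0.3641  0.0718]
```

{"api": "step_arm", "payload": {"commands": "0 1.3 20 0 0 0; 0 0 17 0 0 0; 0 0 5 0 0 0; 0 0 0 0 0 0; 0 0 0 0 0 0"}}

```text
t: 50.7
eef_pos: [0.619, -0.3657, 0.0287]
ee_rot: [3.141, -0.001, 0.071]
force: [0.2, 0.4, 1.1]
width: 0.0872
```

{"api": "step_arm", "payload": {"commands": "0 0 0 0 0 0; 0 0 0 0 0 0; 0 0 0 0 0 0; 0 0 0 0 0 0; 0 0 0 0 0 0", "jaw": 40}}

```text
t: 51.32
eef_pos: [0.6187, -0.3655, 0.0285]
ee_rot: [3.141, -0.001, 0.071]
force: [-0.8, 0.2, 1.9]
width: 0.0595
```

```bash
python3 - <<'E'
from h import *
s=get_state();p=s['eef_pos'];print(p,s['ee_rot'],s['width'],s['force'])
plan([(p+[0,0,.08],.071),([.5409,-.2126,.142],-.2)])
E
```

```text
[ 0.6187 -0.3655  0.0285] [ 3.1414 -0.0009  0.0713] 0.059497762663825005 [-0.7841  0.2087  1.8856]
0 0 -40 0 -0 0; 0.1 0 -40 0 -0.001 0; -16.7 -39.5 -8.4 0 0 0.068; -19.3 -38.3 -8.4 0 0 0.068; -21.9 -36.9 -8.3 0 0 0.067; -24.3 -35.3 -8.4 0 0 0.068
6 rows
```

{"api": "step_arm", "payload": {"commands": "0 0 -30 0 0 0; 0 0 -50 0 -0.001 0; -16.5 -39.5 -8.5 0 0 0.068; -19.5 -38.5 -8.5 0 0 0.068; -22 -37 -8.5 0 0 0.067; -24.5 -35.5 -8.5 0 0 0.068; 0 0 0 0 0 0; 0 0 0 0 0 0"}}

```text
t: 52.32
eef_pos: [0.5408, -0.212, 0.1425]
ee_rot: [3.141, -0.0, -0.199]
force: [0.4, -0.6, -1.0]
width: 0.0599
```

```bash
python3 edge.py 0 0 0 w19
```

```text
[ 0.5408 -0.2124  0.1422] [ 3.1414  0.     -0.1994] 0.05964493755401318
```

View pics/w19.png

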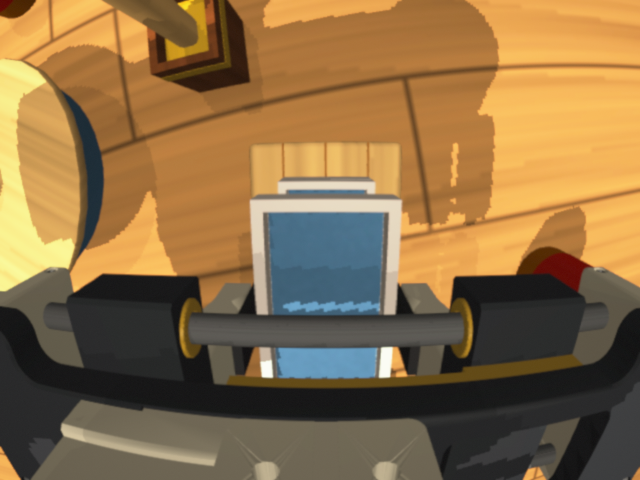

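```bash
python3 fe.py .1312 250.5 199.5 402 197; python3 fe.py .048 278.5 181 375 179.5
```

```text
mid x 50.5 y 0.6  width 60.1  tilt 0.017
[ 0.5407 -0.2126  0.1419]
mid x 49.8 y 1.3  width 59.3  tilt 0.016
[ 0.5406 -0.2127  0.1418]
```

{"api": "step_arm", "payload": {"commands": "-0.6 0.3 30 0 0 0; 0 0 20 0 0 0; 0 0 9 0 0 0; 0 0 2 0 0 0; 0 0 0 0 0 0"}}

```text
t: 53.1
eef_pos: [0.5403, -0.2125, 0.0817]
ee_rot: [3.141, -0.001, -0.2]
force: [-1.0, -0.1, -1.1]
width: 0.0595
```

{"api": "step_arm", "payload": {"commands": "0 0 3.5 0 0 0; 0 0 1 0 0 0; 0 0 1 0 0 0; 0 0 0 0 0 0"}}

```text
t: 53.6
eef_pos: [0.5399, -0.2122, 0.0764]
ee_rot: [3.141, -0.0, -0.2]
force: [-2.3, 2.4, 5.7]
width: 0.0598
```

{"api": "step_arm", "payload": {"commands": "0 0 0 0 0 0; 0 0 0 0 0 0; 0 0 0 0 0 0; 0 0 -30 0 0 0; 0 0 -50 0 0 0; 0 0 -50 0 0 0; 0 0 -10 0 0 0; 0 0 0 0 0 0", "jaw": 87}}

```text
t: 54.6
eef_pos: [0.54, -0.2122, 0.2163]
ee_rot: [-3.141, -0.001, -0.2]
force: [0.1, 0.3, -0.4]
width: 0.087
```

```bash
python3 - <<'E'
from h import *
w=grab('wrist');save(w,'w20');s=get_state();print(s['eef_pos'],s['ee_rot'])
plan([([.55,.05,.23],.2),([.607,.364,.14],.748)])
E
python3 dishes.py d2
```

```text
[ 0.5394 -0.212   0.215 ] [-3.1414  0.0009 -0.2   ]
-8.3 -51.8 -3 -0 0 -0.08; -4.2 -52.3 -3 -0 0 -0.08; 0 -52.4 -2.9 -0 0 -0.08; 4.2 -52.3 -3 -0 0.001 -0.08; 8.4 -51.8 -3 -0 -0 -0.08; 16.9 -42.3 12.9 -0 -0 -0.078; 20.1 -40.9 12.9 -0 -0 -0.079; 23.3 -39.2 12.8 -0 -0 -0.078
26.3 -37.2 12.9 -0 -0 -0.078; 29.1 -35.1 12.9 -0 -0 -0.078; 31.8 -32.7 12.9 -0 -0 -0.079; 34.2 -30.1 12.9 -0 -0 -0.078
12 rows
scene [260. 206.] [ 0.5337 -0.2232  2.9423] 4.4896744487130915
scene [482. 298.] [0.3394 0.2849 2.4478] 0.10045583611680636
scene [431. 408.] [0.607  0.3636 0.7468] 0.1074888078409255
scene [268. 217.] [ 0.5337 -0.2232 -0.1993] 4.489672967257944
scene [269. 221.] [ 0.5337 -0.2232  2.9424] 4.489673356955603
side [333. 362.] [ 0.5633 -0.1881  1.3753] 4.279486819144132
side [331. 330.] [ 0.5632 -0.1881  1.3755] 4.279487236422203
side [244. 200.] [0.3389 0.2879 2.4422] 0.16855281881088227
side [329. 356.] [ 0.5633 -0.1881  1.3755] 4.279489637037027
54.85 [ 0.5392 -0.2121  0.2143] [ 3.1412  0.0028 -0.1999]
```

View pics/w20.png

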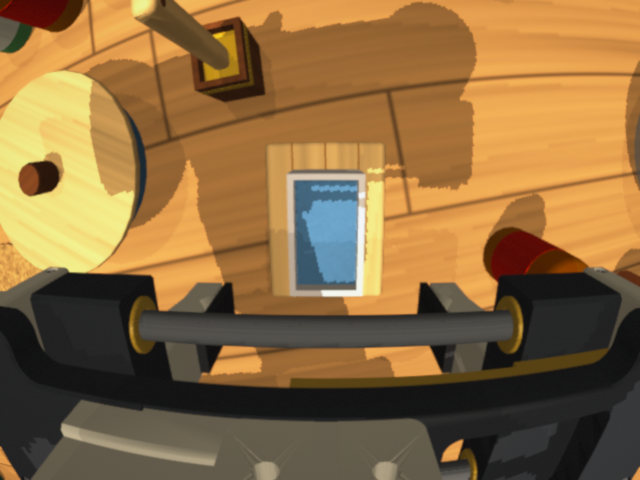

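{"api": "step_arm", "payload": {"commands": "-8.5 -52 -3 0 0 -0.08; -4 -52.5 -3 0 0 -0.08; 0 -52.5 -3 0 0 -0.08; 4 -52.5 -3 0 0 -0.08; 8.5 -52 -3 0 0 -0.08; 17 -42.5 13 0 0 -0.078; 20 -41 13 0 0 -0.079; 23.5 -39 13 0 0 -0.078"}}

```text
t: 55.85
eef_pos: [0.5747, 0.1869, 0.1904]
ee_rot: [3.141, 0.002, 0.438]
force: [0.9, -0.0, 0.8]
width: 0.087
```

{"api": "step_arm", "payload": {"commands": "26.5 -37 13 0 0 -0.078; 29 -35 13 0 0 -0.078; 32 -32.5 13 0 0 -0.079; 34 -30 13 0 0 -0.078; 0 0 40 0 0 0; 0 0 25 0 0 0; 0 0 0 0 0 0; 0 0 0 0 0 0"}}

```text
t: 56.85
eef_pos: [0.6083, 0.3645, 0.0753]
ee_rot: [3.141, -0.0, 0.748]
force: [0.3, 0.1, -0.2]
width: 0.087
```

```bash
python3 edge.py 0 0 0 w21
```

```text
[0.6085 0.3647 0.0759] [ 3.1413 -0.0014  0.7483] 0.08670947345926332
```

View pics/w21.png

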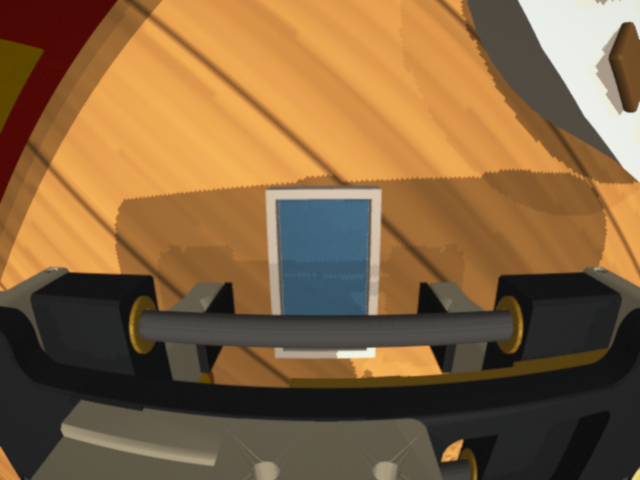

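```bash
python3 fe.py .018 265.5 190 382 188.5
```

```text
mid x 47.8 y -0.6  width 60.7  tilt 0.012
[0.6086 0.3648 0.0762]
```

{"api": "step_arm", "payload": {"commands": "-2 -0.6 22 0 0 0; 0 0 18 0 0 0; 0 0 7 0 0 0; 0 0 0 0 0 0; 0 0 0 0 0 0"}}

```text
t: 57.58
eef_pos: [0.6064, 0.3637, 0.0284]
ee_rot: [3.141, -0.001, 0.748]
force: [-0.1, -1.1, 1.1]
width: 0.0869
```

{"api": "step_arm", "payload": {"commands": "0 0 0 0 0 0; 0 0 0 0 0 0; 0 0 0 0 0 0; 0 0 0 0 0 0; 0 0 0 0 0 0", "jaw": 40}}

```text
t: 58.2
eef_pos: [0.606, 0.3634, 0.0279]
ee_rot: [3.142, 0.0, 0.748]
force: [-0.4, -0.2, 1.7]
width: 0.0596
```

```bash
python3 - <<'E'
from h import *
s=get_state();p=s['eef_pos'];print(p,s['ee_rot'],s['width'],s['force'])
plan([(p+[0,0,.1],.748),([.55,.05,.23],.2),([.5403,-.2125,.20],-.2)])
E
```

```text
[0.606  0.3634 0.0279] [3.1416 0.0001 0.7483] 0.059559930145339425 [-0.4431 -0.2288  1.6858]
-0 0 -50 0 0 0; -0 0 -50 0 0 0; -36.3 27.4 -14.6 0 0 0.078; -34.1 30.1 -14.6 0 0 0.079; -31.6 32.7 -14.6 0 0 0.078; -29 35.1 -14.5 0 0 0.078; -26.1 37.2 -14.6 0 0 0.079; -23.1 39.2 -14.6 0 0 0.078
-20 40.9 -14.6 0 0 0.078; -12.3 51.1 6 0 0 0.08; -8.3 51.8 6 0 0 0.08; -4 52.4 6 0 0 0.08; 0.1 52.6 6 0 0 0.08; 4.4 52.3 6 0 0 0.08
14 rows
```

{"api": "step_arm", "payload": {"commands": "0 0 -35 0 0 0; 0 0 -55 0 0 0; -36.5 27.5 -15 0 0 0.078; -34 30 -15 0 0 0.079; -31.5 32.5 -15 0 0 0.078; -29 35 -15 0 0 0.078; -26 37 -15 0 0 0.079; -23 39 -15 0 0 0.078"}}

```text
t: 59.2
eef_pos: [0.5571, 0.094, 0.2081]
ee_rot: [-3.142, 0.001, 0.276]
force: [1.3, -0.0, -1.3]
width: 0.0601
```

{"api": "step_arm", "payload": {"commands": "-20 41 -15 0 0 0.078; -12.5 51 10 0 0 0.08; -8.5 52 10 0 0 0.08; -4 52.5 10 0 0 0.08; 0 52.5 10 0 0 0.08; 4.5 52.5 10 0 0 0.08; 0 0 15 0 0 0; 0 0 0 0 0 0"}}

```text
t: 60.2
eef_pos: [0.5385, -0.2123, 0.1563]
ee_rot: [3.141, 0.003, -0.201]
force: [-0.1, -0.9, -0.4]
width: 0.0599
```

{"api": "step_arm", "payload": {"commands": "0 0 0 0 0 0"}}

```text
t: 60.32
eef_pos: [0.5401, -0.2115, 0.1582]
ee_rot: [3.141, -0.0, -0.198]
force: [-0.2, 0.2, -0.1]
width: 0.0597
```

```bash
python3 edge.py 0 0 0 w22
```

```text
[ 0.5403 -0.2114  0.1585] [ 3.1415 -0.0007 -0.1979] 0.05958230191379672
```

View pics/w22.png

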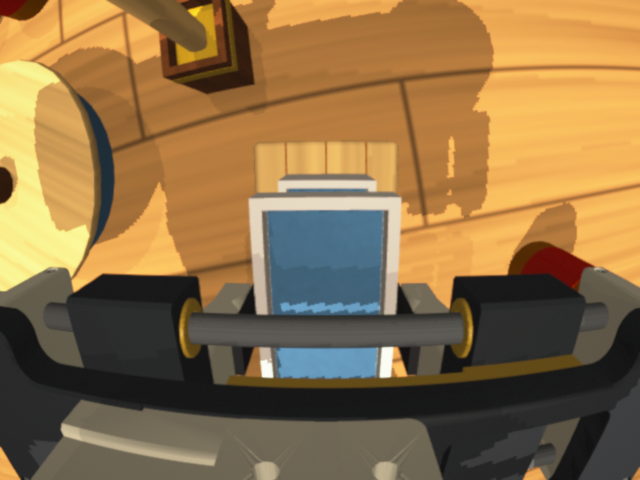

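```bash
python3 fe.py .148 249.5 198.5 401.5 196; python3 fe.py .066 278 178.5 376.5 177
```

```text
mid x 50.8 y 0.7  width 60.1  tilt 0.016
[ 0.5404 -0.2113  0.1585]
mid x 51.4 y 1.7  width 60.1  tilt 0.016
[ 0.5404 -0.2114  0.1586]
```

{"api": "step_arm", "payload": {"commands": "0.5 0.8 30 0 0 0.002; 0 0 18 0 0 0; 0 0 9 0 0 0; 0 0 2 0 0 0; 0 0 0 0 0 0"}}

```text
t: 61.1
eef_pos: [0.5406, -0.2131, 0.0994]
ee_rot: [3.141, -0.001, -0.201]
force: [0.7, -1.1, -1.2]
width: 0.06
```

{"api": "step_arm", "payload": {"commands": "-0.4 -0.5 3 0 0 0; 0 0 1 0 0 0; 0 0 1 0 0 0; 0 0 0 0 0 0"}}

```text
t: 61.6
eef_pos: [0.5399, -0.2127, 0.0939]
ee_rot: [3.141, 0.0, -0.202]
force: [-0.1, 0.2, -0.2]
width: 0.0596
```

{"api": "step_arm", "payload": {"commands": "0 0 1 0 0 0; 0 0 0 0 0 0"}}

```text
t: 61.85
eef_pos: [0.5399, -0.2127, 0.0938]
ee_rot: [3.141, -0.0, -0.202]
force: [-3.4, 1.2, 8.5]
width: 0.0598
```

Contact. Release, then the last dish.

{"api": "step_arm", "payload": {"commands": "0 0 -0.7 0 0 0; 0 0 0 0 0 0; 0 0 0 0 0 0; 0 0 -30 0 0 0; 0 0 -50 0 0 0; 0 0 -50 0 0 0; 0 0 0 0 0 0", "jaw": 87}}

```text
t: 62.72
eef_pos: [0.5421, -0.2131, 0.2281]
ee_rot: [-3.142, -0.008, -0.201]
force: [0.4, 0.1, -0.6]
width: 0.0869
```

```bash
python3 - <<'E'
from h import *
w=grab('wrist');save(w,'w23');s=get_state();print(s['eef_pos'],s['ee_rot'])
plan([([.46,.05,.24],-.4),([.339,.2865,.13],-.698)])
E
```

```text
[ 0.5407 -0.2127  0.2254] [-3.1411 -0.0039 -0.2018]
-22 -40.2 -2.5 -0 -0.001 0.033; -23.2 -39.5 -2.5 -0 -0 0.033; -24.6 -38.6 -2.4 -0 -0.001 0.033; -25.8 -37.8 -2.5 -0.001 -0.001 0.033; -27.1 -37 -2.4 0 -0 0.033; -28.2 -36 -2.5 0 -0.001 0.033; -33.9 -28.5 18.3 0 0 0.05; -35.3 -26.7 18.4 0 0 0.049
-36.6 -25 18.3 0 0 0.05; -37.8 -23.1 18.3 0 0 0.05; -38.8 -21.2 18.4 0 0 0.049; -39.9 -19.3 18.3 0 0 0.05
12 rows
```

View pics/w23.png

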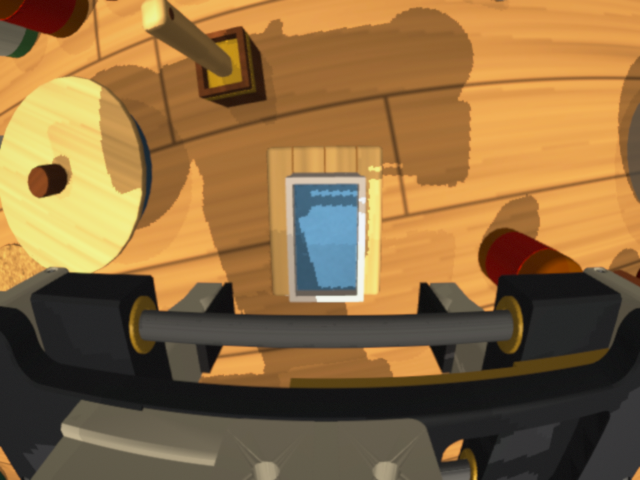

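{"api": "step_arm", "payload": {"commands": "-22 -40 -2.5 0 -0.001 0.033; -23 -39.5 -2.5 0 0 0.033; -24.5 -38.5 -2.5 0 -0.001 0.033; -26 -38 -2.5 0 -0.001 0.033; -27 -37 -2.5 0 0 0.033; -28 -36 -2.5 0 -0.001 0.033; -34 -28.5 18.5 0 0 0.05; -35.5 -27 18.5 0 0 0.05"}}

```text
t: 63.78
eef_pos: [0.4177, 0.13, 0.2006]
ee_rot: [3.14, 0.005, -0.502]
force: [1.1, -0.2, 0.3]
width: 0.0869
```

{"api": "step_arm", "payload": {"commands": "-36.5 -25 18.5 0 0 0.05; -38 -23 18.5 0 0 0.05; -39 -21 18.5 0 0 0.05; -40 -19.5 18.5 0 0 0.05; 0 0 35 0 0 0; 0 0 20 0 0 0; 0 0 0 0 0 0; 0 0 0 0 0 0"}}

```text
t: 64.78
eef_pos: [0.3377, 0.2872, 0.0737]
ee_rot: [3.14, 0.004, -0.7]
force: [0.1, 0.7, -0.4]
width: 0.0868
```

```bash
python3 edge.py 0 0 0 w24
```

```text
[0.3379 0.2874 0.074 ] [ 3.1406  0.0038 -0.7   ] 0.08691866043230759
```

View pics/w24.png

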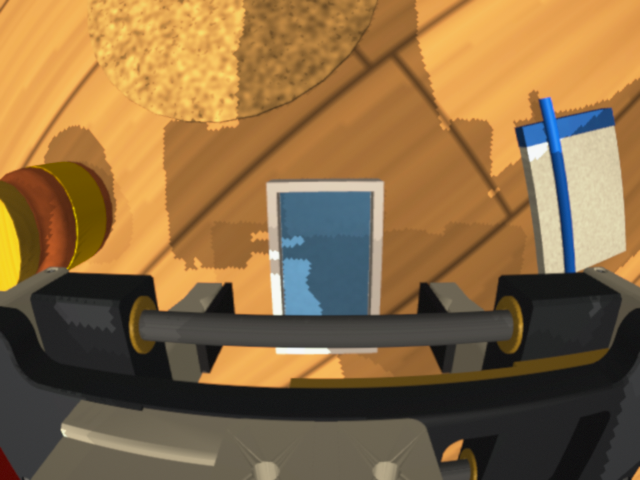

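```bash
python3 fe.py .018 266.5 184 384 182; python3 fe.py 0.003 111 200 545 270
```

```text
mid x 52.3 y 0.6  width 60.3  tilt 0.017
[0.3379 0.2875 0.0742]
mid x 21.0 y 6.6  width 283.1  tilt -0.166
[0.3379 0.2876 0.0743]
```

```bash
python3 - <<'E'
from h import *
w=grab('wrist');T=toolT()
for p,z in [((111,200),.02),((105,180),.0),((540,270),.003),((525,150),.003)]: print((T[:3,:3].T@(plane(w,p,z)[0]-T[:3,3]))*1000)
E
```

```text
[  46.3869 -122.0655   54.0211]
[  56.7593 -138.5188   73.9751]
[ -2.1402 141.9457  71.271 ]
[ 74.2157 120.3971  70.9493]
```

{"api": "step_arm", "payload": {"commands": "2 0.6 22 0 0.004 0; 0 0 17 0 0 0; 0 0 6.5 0 0 0; 0 0 0 0 0 0; 0 0 0 0 0 0"}}

```text
t: 65.6
eef_pos: [0.3389, 0.2859, 0.0286]
ee_rot: [3.141, -0.0, -0.7]
force: [-0.0, -0.1, 0.4]
width: 0.0867
```

{"api": "step_arm", "payload": {"commands": "0 0 0 0 0 0; 0 0 0 0 0 0; 0 0 0 0 0 0; 0 0 0 0 0 0; 0 0 0 0 0 0", "jaw": 40}}

```text
t: 66.22
eef_pos: [0.3387, 0.2855, 0.0281]
ee_rot: [3.14, -0.0, -0.7]
force: [0.9, -0.4, 3.5]
width: 0.0597
```

```bash
python3 - <<'E'
from h import *
s=get_state();p=s['eef_pos'];print(p,s['ee_rot'],s['width'],s['force'])
plan([(p+[0,0,.1],-.7),([.46,.05,.24],-.4),([.5400,-.2125,.20],-.2)])
E
```

```text
[0.3387 0.2855 0.0281] [ 3.1401 -0.0002 -0.6997] 0.059726121162660156 [ 0.931  -0.3554  3.5104]
0 0.1 -50 0.001 -0 0; 0 0 -50 0.001 -0 0; 40.8 17 -18.6 -0 -0 -0.05; 39.8 19 -18.7 -0 -0 -0.05; 38.9 21 -18.6 -0 -0 -0.05; 37.7 22.9 -18.7 -0 -0 -0.05; 36.6 24.8 -18.6 -0 -0 -0.05; 35.3 26.5 -18.7 -0 -0 -0.05
29.3 35.1 6.7 -0 -0 -0.033; 28.1 36.1 6.6 -0 -0 -0.034; 26.9 37 6.7 -0 -0 -0.033; 25.7 37.8 6.7 -0 -0 -0.033; 24.4 38.7 6.6 -0 -0 -0.033; 23.1 39.5 6.7 -0 -0 -0.034
14 rows
```

{"api": "step_arm", "payload": {"commands": "0 0 -35 0.001 0 0; 0 0 -55 0 0 0; 41 17 -19 0 0 -0.05; 40 19 -19 0 0 -0.05; 39 21 -19 0 0 -0.05; 37.5 23 -19 0 0 -0.05; 36.5 25 -19 0 0 -0.05; 35.5 26.5 -19 0 0 -0.05"}}

```text
t: 67.22
eef_pos: [0.4603, 0.0481, 0.2325]
ee_rot: [3.141, 0.0, -0.398]
force: [0.5, 0.5, -1.3]
width: 0.0598
```

{"api": "step_arm", "payload": {"commands": "29.5 35 8 0 0 -0.033; 28 36 8 0 0 -0.034; 27 37 8 0 0 -0.033; 25.5 38 8 0 0 -0.033; 24.5 38.5 8 0 0 -0.033; 23 39.5 8 0 0 -0.034; 0 0 5 0 0 0; 0 0 0 0 0 0"}}

```text
t: 68.22
eef_pos: [0.5394, -0.2127, 0.1781]
ee_rot: [3.141, 0.003, -0.201]
force: [0.0, 0.2, -1.4]
width: 0.0595
```

{"api": "step_arm", "payload": {"commands": "0 0 0 0 0 0"}}

```text
t: 68.35
eef_pos: [0.5402, -0.212, 0.1795]
ee_rot: [3.141, 0.0, -0.199]
force: [0.4, 0.1, -1.4]
width: 0.0596
```

```bash
python3 edge.py 0 0 0 w25
```

```text
[ 0.5403 -0.2119  0.1797] [ 3.1409 -0.0004 -0.1986] 0.06007038150362099
```

View pics/w25.png

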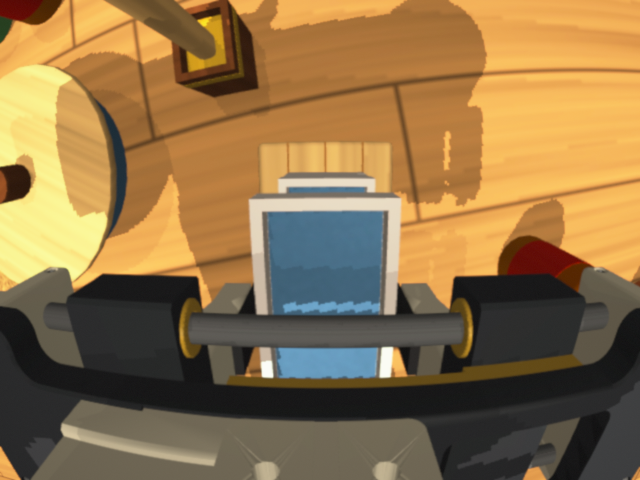

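```bash
python3 fe.py .1690 249.5 199 401.5 197; python3 fe.py .084 278 179 376 177.5
```

```text
mid x 50.5 y 0.6  width 60.2  tilt 0.013
[ 0.5404 -0.2119  0.1799]
mid x 50.7 y 1.6  width 60.7  tilt 0.016
[ 0.5405 -0.212   0.1799]
```

{"api": "step_arm", "payload": {"commands": "0 0.6 30 0 0 0.002; 0 0 20 0 0 0; 0 0 9 0 0 0; 0 0 3 0 0 0; 0 0 0 0 0 0"}}

```text
t: 69.12
eef_pos: [0.5406, -0.2134, 0.1179]
ee_rot: [3.141, -0.001, -0.201]
force: [-0.3, -0.3, -1.4]
width: 0.0597
```

{"api": "step_arm", "payload": {"commands": "-0.4 -0.5 3.5 0 0 0; 0 0 1 0 0 0; 0 0 1 0 0 0; 0 0 0 0 0 0"}}

```text
t: 69.62
eef_pos: [0.5399, -0.2129, 0.1121]
ee_rot: [3.141, -0.0, -0.202]
force: [-1.3, 0.3, 2.6]
width: 0.0599
```

Contact; release and rise straight up, then move clear to check.

{"api": "step_arm", "payload": {"commands": "0 0 0 0 0 0; 0 0 0 0 0 0; 0 0 0 0 0 0; 0 0 -30 0 0 0; 0 0 -50 0 0 0; 0 0 -50 0 0 0; 0 0 -40 0 0 0; 0 0 0 0 0 0", "jaw": 87}}

```text
t: 70.62
eef_pos: [0.5415, -0.2131, 0.2857]
ee_rot: [3.141, -0.007, -0.201]
force: [-0.2, 0.6, -0.2]
width: 0.0869
```

```bash
python3 - <<'E'
from h import *
w=grab('wrist');save(w,'w26');s=get_state();print(s['eef_pos'],s['ee_rot'])
plan([([.45,.15,.32],-.2)])
E
```

```text
[ 0.5405 -0.2128  0.2833] [ 3.1414 -0.0032 -0.2018]
-23 -48.2 -5.3 0 -0 -0; -23.1 -48.2 -5.3 0 -0.001 -0.001; -23 -48.2 -5.3 0 -0 0; -23 -48.2 -5.3 0 -0.001 -0; -23 -48.2 -5.3 0 -0 -0; -23 -48.2 -5.3 0 -0.001 -0.001; -22.9 -48.2 -5.2 0 -0 0
7 rows
```

View pics/w26.png

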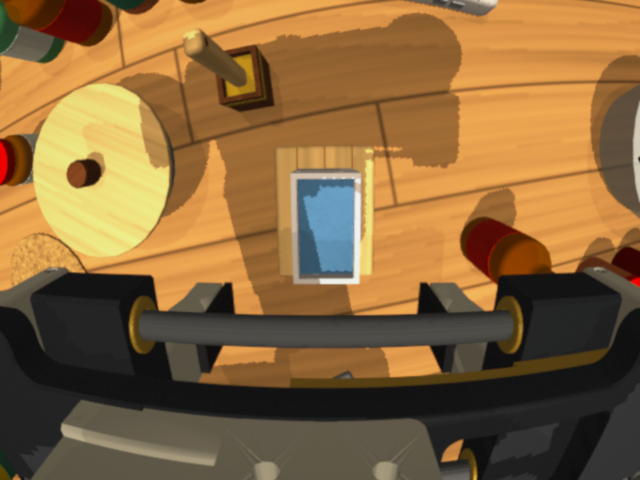

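{"api": "step_arm", "payload": {"commands": "-23 -48 -5.5 0 0 0; -23 -48 -5.5 0 0 0; -23 -48 -5.5 0 0 0; -23 -48 -5.5 0 0 0; -23 -48 -5.5 0 0 0; -23 -48 -5.5 0 0 0; -23 -48 -5.5 0 0 0; -23 -48 -5.5 0 0 0"}}

```text
t: 71.68
eef_pos: [0.4355, 0.2018, 0.3246]
ee_rot: [3.14, 0.001, -0.202]
force: [1.7, -0.2, 0.4]
width: 0.0872
```

```bash
python3 - <<'E'
from bowl import *
import pickle
a=grab('scene');b=grab('side');pickle.dump((a,b),open('vf.pkl','wb'));save(a,'fa');save(b,'fb')
save(a,'fa1',(160,130,360,350),2.7);save(b,'fb1',(260,180,470,400),2.7)
w=grab('wrist');save(w,'fw');pickle.dump(w,open('fw.pkl','wb'))
E
```

```text
(no output)
```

View pics/fa1.png

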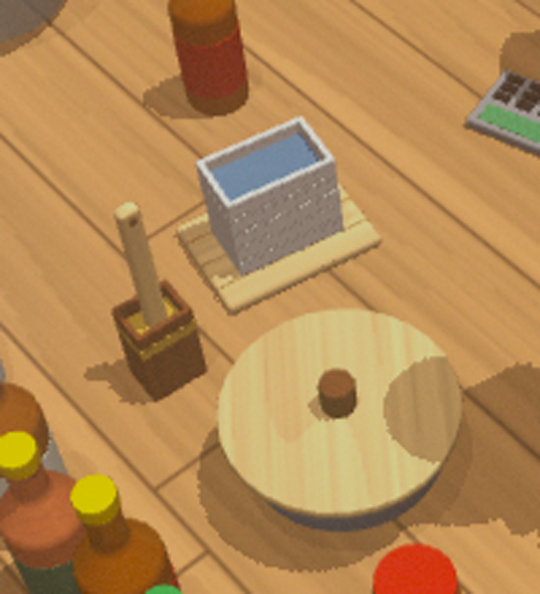

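View pics/fb1.png

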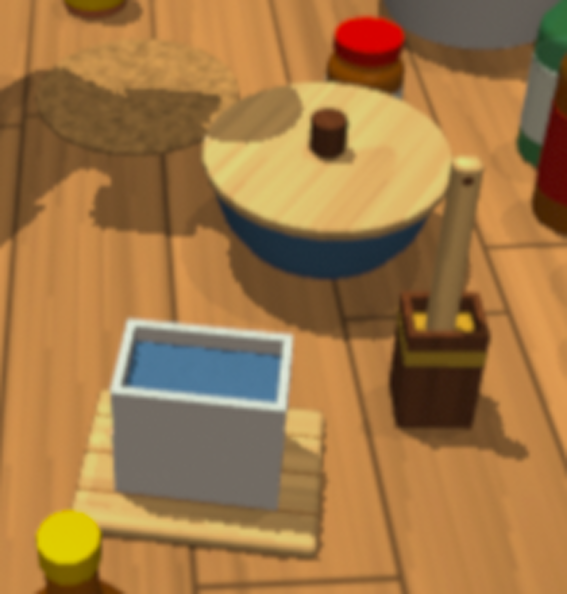

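View pics/fw.png

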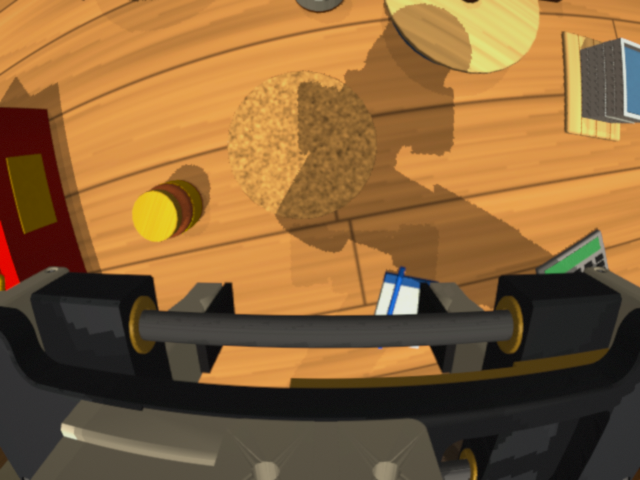

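View pics/fa.png

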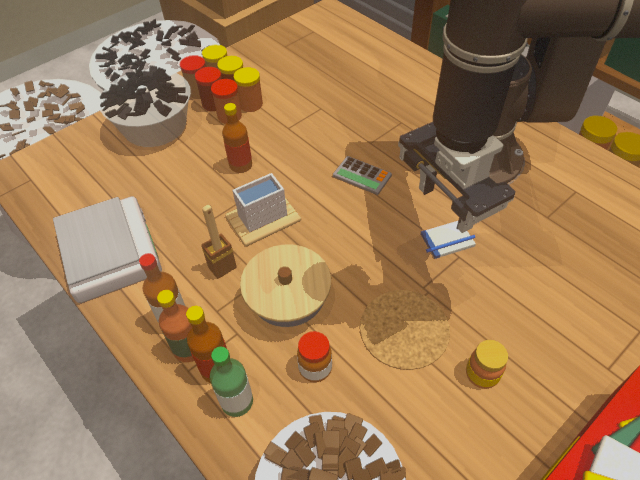

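```bash
python3 - <<'E'
from fit import *
from bowl import circ,ext,least_squares
import pickle
a,b=pickle.load(open('vf.pkl','rb'))
for f,p in ((a,(262,208)),(b,(335,340))):
    m=comp(f,p);print(m.sum(),fitdish([(f,m)],(.54,-.213),z0=.012,H=.09))
def cyl(x,y,z0): return np.r_[circ(x,y,.092,z0),circ(x,y,.092,z0+.01)]
z=.078
A=np.array([218/2.7+160,462/2.7+160,310/2.7+130,0]);B=np.array([202/2.7+260,452/2.7+260,84/2.7+180,241/2.7+180])
r=least_squares(lambda p:(ext(a,cyl(*p,z))-A)[[0,1,2]],[.646,.009]);print('scene lid',r.x,r.fun)
r=least_squares(lambda p:(ext(b,cyl(*p,z))-B),[.646,.009]);print('side lid',r.x,r.fun)
a0,b0=pickle.load(open('v0.pkl','rb'))
for nm,f0,f1 in(('scene',a0,a),('side',b0,b)):
    print(nm,[(n,[np.round(x['pixel']).tolist() for x in recognise(g,n)[:3]]) for n in('jar1','bottle') for g in (grab(nm),)])
E
```

```text
2129 (array([ 0.5398, -0.2147, -0.2023]), np.float64(0.12545530303270142))
4066 (array([ 0.5398, -0.2115,  2.9507]), np.float64(0.21919843016002385))
scene lid [0.6494 0.0119] [-0.7295  0.7331 -0.0963]
side lid [0.6463 0.0071] [-0.6881  0.6634 -1.1515  0.6779]
scene [('jar1', [[314.0, 355.0], [488.0, 364.0]]), ('bottle', [[235.0, 139.0]])]
side [('jar1', [[394.0, 202.0]]), ('bottle', [[288.0, 430.0]])]
```

{"api": "step_arm", "payload": {"commands": "33 32 0 0 0 0; 33 32 0 0 0 0; 33 32 0 0 0 0; 33 32 0 0 0 0; 33 32 0 0 0 0; 0 0 0 0 0 0; 0 0 0 0 0 0"}}

```text
t: 73.1
eef_pos: [0.566, 0.01, 0.3253]
ee_rot: [3.141, 0.001, -0.203]
force: [0.1, 0.6, -0.1]
width: 0.0871
```

```bash
python3 - <<'E'
from h import *
import pickle
w=grab('wrist');print(get_state()['eef_pos'],get_state()['ee_rot']);pickle.dump(w,open('wf.pkl','wb'))
c=proj(w,[.647,.009,.088])[0].astype(int);print(c)
save(w,'wf',(max(c[0]-110,0),max(c[1]-100,0),c[0]+110,c[1]+100),3.5);print(max(c[0]-110,0),max(c[1]-100,0))
E
```

```text
[0.5659 0.0105 0.3255] [ 3.1409  0.0003 -0.2023]
[308 136]
198 36
```

View pics/wf.png

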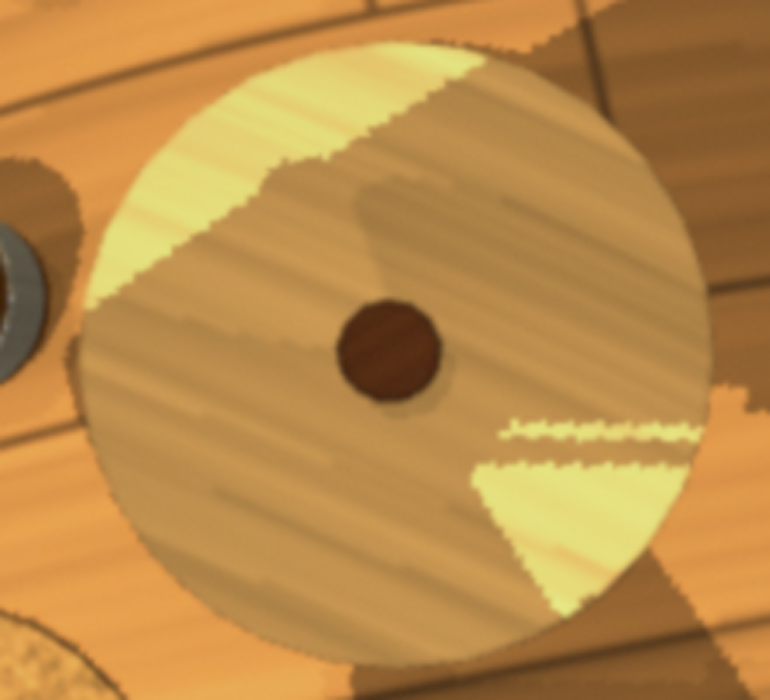

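```bash
python3 - <<'E'
from bowl import *
import pickle
w=pickle.load(open('wf.pkl','rb'))
e=np.array([82/3.5+198,711/3.5+198,41/3.5+36,667/3.5+36])
r=least_squares(lambda p:ext(w,circ(*p[:2],.092*p[2],.088))-e,[.646,.009,1]);print('lid',r.x,r.fun)
print('knob',plane(w,(389.5/3.5+198,350/3.5+36),.118))
E
```

```text
lid [0.6467 0.0075 0.985 ] [-0.3852  0.3758  0.3968 -0.3744]
knob [[0.6466 0.0074 0.118 ]]
```

```bash
python3 - <<'E'
from h import *
print(job_done(),get_state()['t'])
E
```

```text
the job is handed in; nothing more can be done
the job is handed in; nothing more can be done
```

The tasting corner is set up as asked and handed in at about 73 s, with the gripper empty and touching nothing; no verdict was reported.

- **Lid and stirring:** I laid the lid on the cork mat and stirred the walnuts and dates with four paddle pushes. In the last view before covering, every walnut had a date touching it or within about 1 mm, and every date a walnut. All eight were still in the bowl then; I have not seen them since the lid went on.
- **Paddle and lid back:** The paddle stands upright in its holder. The lid is about 1.5 mm off the bowl's centre in the wrist view. The scene and side views disagreed with each other by about 3 mm either way and averaged to nearly centred.
- **Dishes:** All five white dishes are in one straight pile, right way up. The pile's centre is about 1 mm from the board's measured centre and lined up with it; the two cameras agree within 3 mm.
- **Bystanders:** Neither jar nor the bottle was touched, and all were where they started in the last pictures. I saw no sign of a dish being knocked aside.

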